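# Check brake cylinders under the work lamp

### The arm

A 6-joint arm with a two-finger parallel gripper is mounted at the origin on the work surface. World frame = base frame: x ahead of the robot, y to its left, z up, the work surface at z = 0. Lengths are in m, angles in degrees, forces in N, time in s.
With the tool pointing down it reaches from about 0.225 to 0.725 m from the base axis. Payload 3.1 kg.
Tool frame: the origin (TCP) lies at the centre of the arm's flange, where the gripper is bolted on; the fingertips stand 173 mm ahead of it and the grasp point (between the pads) lies 155 mm ahead of it; z points along the fingers, x is the direction in which the jaws open and shut, and the axes are right-handed (so a half turn about z gives the same grasp; the last joint's range is limited). The gripper opens to 85 mm and grips with 20 to 120 N. Pads are 22 mm wide; open, the fingers measure 114 mm over their backs; the gripper's body (76 mm by 85 mm) begins 54 mm behind the grasp point. The pads swing forward as they close: fully open they stand 13 mm farther back than shut.
Start: joints at [-83.239, 2.75, 5.684, 92.934, 0, 82.678], TCP at [0.128, -0.509, 0.405] pointing down, gripper open.
Joint ranges: [-166.93, 166.93], [-56.73, 111.36], [-69.38, 81.34], [-121.58, 131.49], [-85.45, 84.26], [-180, 180]. Speed limits (degrees/s): [159.86, 159.86, 180, 180, 180, 180].

### API

Orientations are given as [roll, pitch, yaw] about the fixed x, y, z axes, in that order (R = Rz(yaw) Ry(pitch) Rx(roll)).
In Python, from rig import sensors, eyes, ctrl gives the robot as it stands. The module is installed in compiled form; this text tells all that it offers.
- The arm moves only by the shell command python3 -m crank 'ROWS' [OPENING] [FORCE]. ROWS is JSON, a list of rows, each a list of 6 numbers: the shift along the tool's x, y, z in m, then the turn, a rotation vector about the tool's x, y, z in rad. A call has 1 to 5 rows; each row shifts and turns the pose as measured when the row begins, along the tool's axes as they then stand; what a row does not reach is not made up. A row lasts 1/10 s, in which the tool goes at most 50 mm and 8.59 degrees, less where a joint would pass 70% of its speed; a pose out of reach is approached as far as the arm can. A call with a gripper value outside its range is refused whole. OPENING is the opening, from -1 (shut) to 1 (fully open), set as the call begins (- or left out, the last holds). The fingers move at their own pace and stop on an object; FORCE is the grip in N (left out, the last holds). Time passes only in rows, so rows that do not move let the fingers close. It gives the time, the measured TCP pose, the force and the opening at its end, in the units of the state.
- sensors.sense(): the state, without advancing time (a new reading comes with each control period).
- eyes.read_camera(name): name is "scene" or "side" or "wrist"; returns the picture (400x640x3 uint8, red, green, blue); there is no depth.
- eyes.get_calibration(name): a dict with "intrinsics" (3x3 intrinsics, pixels), "distortion" ([k1, k2, p1, p2, k3] as OpenCV has them; the pictures are not rectified), "world_from_camera" (4x4, takes a point from camera to world coordinates). Camera axes: x right, y up, looking along -z (the intrinsics and any distortion apply to the point x, -y, -z); pixel columns grow to the right and rows downward; lengths in m; the calibration is good to about 2 mm. A picture is of the moment at which its call begins: read the wrist's pose just before it. get_calibration takes no time and is no camera call; for the wrist camera it gives the pose at the moment of the call.
- ctrl.sign_off(): hands the job in, once; it reports no verdict.
The state is a dict: "time": time; "joint_pos": joint angles; "joint_velocities": joint speeds; "joint_torque": joint torques, N m; "ee_pos": TCP position; "tool_rot": TCP orientation; "force": force on the tool from outside, world axes, zero at the start; "wrist_torque": the same for the moment, N m; "gripper_width": opening from 0.0 (shut) to 1.0 (fully open).
Only numpy, scipy, OpenCV 4.12 (cv2) and the standard library are available. Lean on these libraries where they do the work, as an engineer would, in place of code of your own. Each camera call takes 0.05 s, during which the arm holds its last target.

### The job

First swing the stiff work lamp round by its upright grip so that its spot of light falls on the middle of the test mat, and leave it there. Then push down the plunger of every little cylinder on the mat: put those whose plunger goes fully home into the round pan, with the plunger left in, and those that jam part-way into the grey scrap bin. When all are sorted, set the loose lid on the pan so that it sits seated and level, and leave the other things on the bench where they are.

Things in the scene. Friction and masses are not known exactly. Their poses are not given: they have to be found in the camera images.
- lamp_arm (a joint): swing angle of the work lamp's arm about its upright pole (rad, -0.5 to 1.7); grows clockwise seen from above. The swivel is stiff: about 3 N sideways at the grip turns it, and it stays where it is left. The arm starts swung round towards the robot's left.
- lamp_pivot (a point): the lamp's upright axis: top of the 22 mm pole, 240 mm above the bench; the base is a 110 mm disc
- lamp_grip (a point): the lamp's upright black round grip, 22 mm across, standing on the outer end of the horizontal arm, 241 mm from the pole's axis; it reaches from 254 to 307 mm above the bench, this point is on its axis at 287 mm. Arm and tilted grey lampshade (90 mm) lie below and beyond it, the lowest shade edge at about 145 mm.
- lamp_spot (a point): centre of the pale round spot of light (90 mm) that the lamp throws on the bench; it turns rigidly with the arm, 336 mm from the pole's axis, and lies ahead of the shade on the side to which the shade is tilted
- mat: fixed black rubber test mat, 170 x 210 mm, 3 mm thick, on which the cylinders stand; origin at the centre of its underside. Swinging the lamp can bring the spot's centre to within 20 mm of its middle.
- cyl_a: small hydraulic cylinder, upright aluminium body 38 mm across and 32 mm tall, about 0.17 kg, may be absent; origin at the centre of its underside, z up through the plunger. Take hold of the aluminium, not of the plunger, as a pull there draws it out again. All look alike.
- cyl_a_plunger (a joint): how far its steel plunger (19 mm across, on the axis, top 52 mm above the underside at 0) is pushed in, m: starts at 0 to 0.0015, 0.016 is fully home (4 mm still stands out). About 5 N moves it and it stays where it is left; a faulty one jams solid at 0.006 and must be pushed as far as that to tell (a push of about 10 N is plenty).
- cyl_b: small hydraulic cylinder, upright aluminium body 38 mm across and 32 mm tall, about 0.17 kg, may be absent; origin at the centre of its underside, z up through the plunger. Take hold of the aluminium, not of the plunger, as a pull there draws it out again. All look alike.
- cyl_b_plunger (a joint): how far its steel plunger (19 mm across, on the axis, top 52 mm above the underside at 0) is pushed in, m: starts at 0 to 0.0015, 0.016 is fully home (4 mm still stands out). About 5 N moves it and it stays where it is left; a faulty one jams solid at 0.006 and must be pushed as far as that to tell (a push of about 10 N is plenty).
- cyl_c: small hydraulic cylinder, upright aluminium body 38 mm across and 32 mm tall, about 0.17 kg, may be absent; origin at the centre of its underside, z up through the plunger. Take hold of the aluminium, not of the plunger, as a pull there draws it out again. All look alike.
- cyl_c_plunger (a joint): how far its steel plunger (19 mm across, on the axis, top 52 mm above the underside at 0) is pushed in, m: starts at 0 to 0.0015, 0.016 is fully home (4 mm still stands out). About 5 N moves it and it stays where it is left; a faulty one jams solid at 0.006 and must be pushed as far as that to tell (a push of about 10 N is plenty).
- cyl_d: small hydraulic cylinder, upright aluminium body 38 mm across and 32 mm tall, about 0.17 kg, may be absent; origin at the centre of its underside, z up through the plunger. Take hold of the aluminium, not of the plunger, as a pull there draws it out again. All look alike.
- cyl_d_plunger (a joint): how far its steel plunger (19 mm across, on the axis, top 52 mm above the underside at 0) is pushed in, m: starts at 0 to 0.0015, 0.016 is fully home (4 mm still stands out). About 5 N moves it and it stays where it is left; a faulty one jams solid at 0.006 and must be pushed as far as that to tell (a push of about 10 N is plenty).
- cyl_e: small hydraulic cylinder, upright aluminium body 38 mm across and 32 mm tall, about 0.17 kg, may be absent; origin at the centre of its underside, z up through the plunger. Take hold of the aluminium, not of the plunger, as a pull there draws it out again. All look alike.
- cyl_e_plunger (a joint): how far its steel plunger (19 mm across, on the axis, top 52 mm above the underside at 0) is pushed in, m: starts at 0 to 0.0015, 0.016 is fully home (4 mm still stands out). About 5 N moves it and it stays where it is left; a faulty one jams solid at 0.006 and must be pushed as far as that to tell (a push of about 10 N is plenty).
- pan: fixed round steel pan, 170 mm across, 65 mm tall, walls and floor 5 mm (inside 160 mm); origin at the centre of its underside
- lid: the pan's loose round aluminium lid, 0.25 kg: disc 170 mm across and 5 mm thick, with a 6 mm deep, 147 mm wide step below it that drops inside the rim; black round knob on top, 24 mm across, from 11 to 43 mm above the origin, which is the centre of the step's underside. Seated, the origin is 59 mm above the pan's origin.
- bin: fixed grey open steel scrap bin, 150 (x) x 130 (y) mm, 55 mm tall, walls and floor 4 mm; origin at the centre of its underside
- wrench: bystander, to be left alone: wrench 130 mm lying on the bench
- socket: bystander, to be left alone: steel socket 28 mm across, 38 mm tall
- bolt: bystander, to be left alone: bolt standing on its head, 45 mm tall
- jar: bystander, to be left alone: brown jar 70 mm across, 80 mm tall
There are look-alikes about, which are no part of the job. Leave any orange or yellow look-alike of the cyl_b alone.

How it is judged:
By the outcome, as a careful person would: the job done as asked, in the order asked, and still so for the second after the job is handed in, with the robot touching nothing.
Of cyl_a, cyl_c, cyl_e only 2 to 3 are there at a start; the rules pass over those that are not, and their reading is None.
Of cyl_b, cyl_d only 1 to 2 are there at a start; the rules pass over those that are not, and their reading is None.
At some moment in a run one of cyl_a, cyl_b, cyl_c, cyl_d, cyl_e, lid may be knocked a few centimetres aside while the robot is not near it.
It also fails if it takes over 210 s, if anything falls off the work surface, if the arm or the gripper's body presses on something with over 40 N, if the wrist force passes 120 N, or if a joint passes its speed limit or range.

## Working session

There is one attempt and no reset: what is moved stays moved. The work goes in short steps, Python scripts to look and compute and a shell command to move; the robot and the scene stay as the last step left them, time stands still between calls to the robot, and variables do not carry over. Pictures are saved under pics/ and viewed, and the job is handed in when it is done.

```bash
mkdir -p pics; ls; python3 - <<'E'
from rig import sensors, eyes, ctrl
import cv2
s=sensors.sense(); print(s)
for n in ["scene","side","wrist"]:
    im=eyes.read_camera(n); cv2.imwrite(f"pics/{n}0.png",im[:,:,::-1])
    c=eyes.get_calibration(n); print(n,c)
E
```

```text
pics
{'time': 0.0, 'joint_pos': array([-8.32391213e+01,  2.79604573e+00,  5.58811673e+00,  9.29344290e+01,
       -2.93233589e-04,  8.26773325e+01]), 'joint_velocities': array([-0.01614764,  0.01466094,  0.07680244, -0.04667308,  0.00427551,
       -0.06160107]), 'joint_torque': array([-2.63361499e-04, -3.38783991e+01,  3.20014071e+01,  2.03167589e-02,
       -2.28432864e-04,  6.11047980e-06]), 'ee_pos': array([ 0.12771112, -0.50901066,  0.40345744]), 'tool_rot': array([-1.79982146e+02,  1.41234333e-01, -7.59164314e+01]), 'force': array([ 0.2456011 , -0.13024125, -0.13421019]), 'wrist_torque': array([0.01041397, 0.00524316, 0.03015437]), 'gripper_width': 1.0033938490418504}
scene {'intrinsics': array([[427.87017061,   0.        , 318.40824947],
       [  0.        , 427.87017061, 198.78035969],
       [  0.        ,   0.        ,   1.        ]]), 'distortion': array([-0.0543588,  0.       ,  0.       ,  0.       ,  0.       ]), 'world_from_camera': array([[ 0.66078717, -0.4725211 ,  0.58316733,  1.16471403],
       [ 0.75056119,  0.42040845, -0.50981824, -0.5431861 ],
       [-0.0042
[... 464 characters left out ...]
.71816469, -0.38656264,  0.57862665,  0.68305773],
       [ 0.00755842,  0.82712933,  0.5619608 ,  0.84239134],
       [ 0.        ,  0.        ,  0.        ,  1.        ]])}
wrist {'intrinsics': array([[295.90093712,   0.        , 321.37045302],
       [  0.        , 295.90093712, 202.01420284],
       [  0.        ,   0.        ,   1.        ]]), 'distortion': array([0.00842832, 0.        , 0.        , 0.        , 0.        ]), 'world_from_camera': array([[ 0.24284051,  0.91876115,  0.31129799,  0.20860765],
       [-0.97006452,  0.23059849,  0.0761522 , -0.48894655],
       [-0.00181917, -0.32047198,  0.94725625,  0.37175789],
       [ 0.        ,  0.        ,  0.        ,  1.        ]])}
```

View pics/scene0.png

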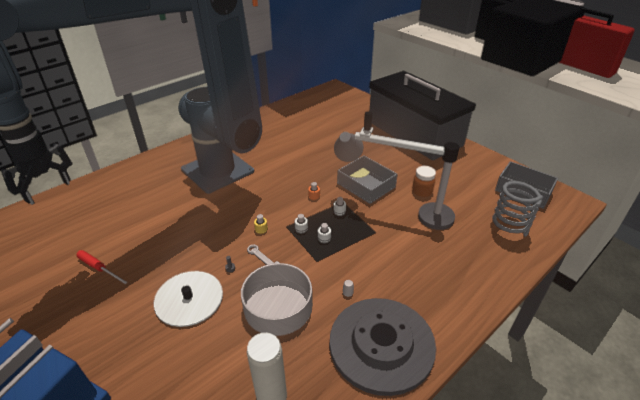

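View pics/side0.png

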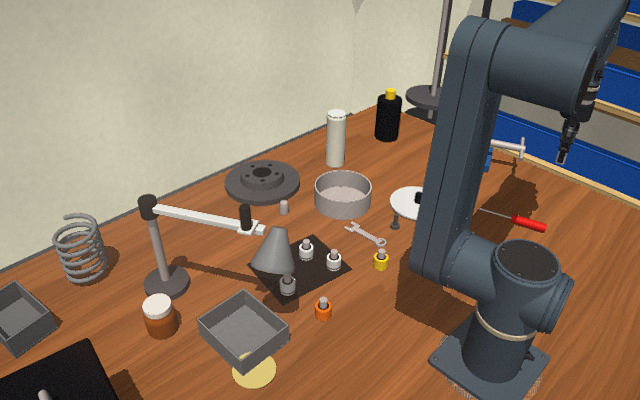

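View pics/wrist0.png

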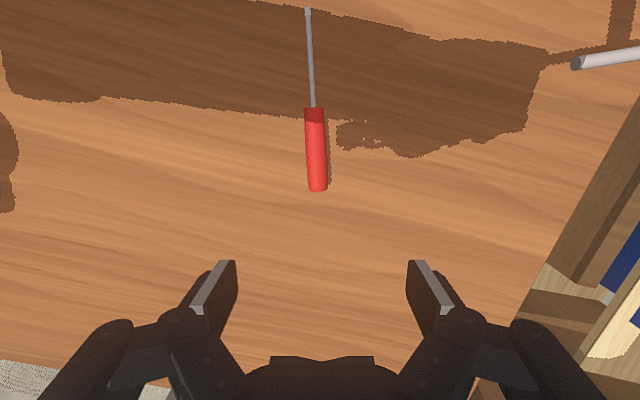

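```bash
cat > h.py <<'E'
from rig import sensors, eyes, ctrl
import numpy as np, cv2
from scipy.spatial.transform import Rotation as R
def ray(c,px):
    p=cv2.undistortPoints(np.array([[px]],float),c["intrinsics"],np.array(c["distortion"]))[0,0]
    T=np.array(c["world_from_camera"]); d=T[:3,:3]@np.array([p[0],-p[1],-1.0])
    return T[:3,3],d/np.linalg.norm(d)
def onz(c,px,z):
    o,d=ray(c,px); return o+d*(z-o[2])/d[2]
def tri(c1,p1,c2,p2):
    o1,d1=ray(c1,p1);o2,d2=ray(c2,p2)
    A=np.stack([d1,-d2],1); t=np.linalg.lstsq(A,o2-o1,rcond=None)[0]
    a=o1+d1*t[0]; b=o2+d2*t[1]; return (a+b)/2, np.linalg.norm(a-b)
def proj(c,P):
    T=np.array(c["world_from_camera"]); q=(np.atleast_2d(P)-T[:3,3])@T[:3,:3]
    q=q*[1,-1,-1]
    return cv2.projectPoints(q.reshape(-1,1,3),np.zeros(3),np.zeros(3),c["intrinsics"],np.array(c["distortion"]))[0][:,0]
def cal(n): return eyes.get_calibration(n)
def snap(n,name,crop=None,scale=1):
    c=cal(n); im=eyes.read_camera(n)[:,:,::-1]
    if crop: x0,y0,x1,y1=crop; im=im[y0:y1,x0:x1]
    if scale!=1: im=cv2.resize(im,None,fx=scale,fy=scale,interpolation=cv2.INTER_CUBIC)
    cv2.imwrite(f"pics/{name}.png",im); return c
def st():
    s=sensors.sense(); print("t",round(s["time"],2),"p",s["ee_pos"].round(4),"rpy",s["tool_rot"].round(2),"F",s["force"].round(1),"w",round(s["gripper_width"],3),"j",s["joint_pos"].round(1)); return s
def todo(target,rpy):
    "shift in tool axes and rotvec (rad) to reach target TCP pose"
    s=sensors.sense(); Rm=R.from_euler('xyz',s["tool_rot"],degrees=True)
    Rt=R.from_euler('xyz',rpy,degrees=True)
    print("shift tool",Rm.inv().apply(np.array(target)-s["ee_pos"]).round(4),"rotvec",(Rm.inv()*Rt).as_rotvec().round(4))
E
python3 - <<'E'
import cv2
for n,c,o in [("scene",(220,120,480,340),"a"),("side",(130,180,430,400),"b")]:
    im=cv2.imread(f"pics/{n}0.png"); x0,y0,x1,y1=c
    k=800/(x1-x0); im=cv2.resize(im[y0:y1,x0:x1],None,fx=2.6,fy=2.6,interpolation=cv2.INTER_CUBIC); cv2.imwrite(f"pics/crop_{o}.png",im)
E
```

```text
(no output)
```

View pics/crop_a.png

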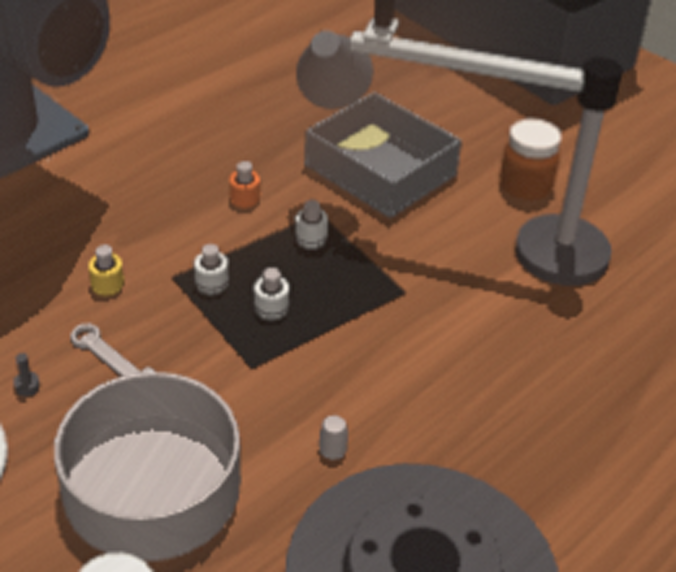

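View pics/crop_b.png

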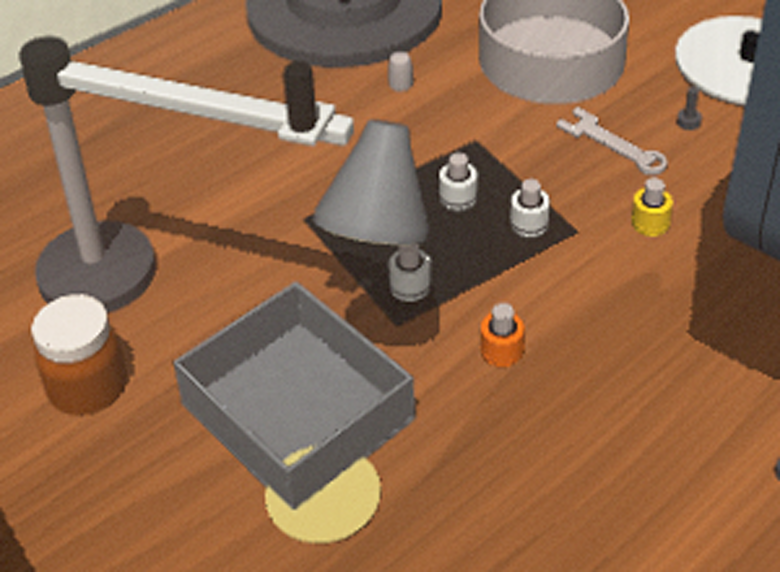

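```bash
cat > m.py <<'E'
from h import *
S=cal("scene");D=cal("side")
a=lambda u,v:(u/2.6+220,v/2.6+120)
b=lambda u,v:(u/2.6+130,v/2.6+180)
np.set_printoptions(suppress=True,precision=4)
for nm,cs,l in [("scene",S,[a(173,278),a(325,212),a(405,292),a(253,367)]),("side",D,[b(305,218),b(475,142),b(577,231),b(400,325)])]:
    P=np.array([onz(cs,p,0.003) for p in l]); print(nm,P[:,:2].tolist(),P.mean(0))
sc={"A":(313,207),"B":(210,249),"C":(271,273)}
sd=[(409,250),(458,158),(531,185)]
for k,v in sc.items(): print(k,onz(S,a(*v),0.0545))
for v in sd: print("side",onz(D,b(*v),0.0545))
print("yel",onz(S,a(104,251),.052),onz(D,b(655,185),.052)); print("ora",onz(S,a(245,167),.052),onz(D,b(503,312),.052))
print("pivottop",tri(S,a(603,68),D,b(45,50)), onz(S,a(603,68),.25))
print("grip top", tri(S,(368,113),D,b(299,68)))
print("spot side",onz(D,b(324,487),0.0))
print("spot edge", [onz(D,b(*q),0.) for q in [(324,542),(265,497),(381,490)]])
print("pole base", onz(S,a(563,245),.0), onz(D,b(95,262),0.02))
print("pan rim scene",[onz(S,a(*q),.065) for q in [(57,440),(238,450),(150,375),(147,510)]])
print("pan rim side",[onz(D,b(*q),.065) for q in [(480,20),(628,25)]])
print("bin scene",[onz(S,a(*q),.055) for q in [(306,133),(376,96),(460,145),(391,188)]])
print("bin side",[onz(D,b(*q),.055) for q in [(175,363),(296,285),(413,378),(292,468)]])
print("jar",onz(S,a(535,135),.08),onz(D,b(72,318),.08))
print("knob",onz(S,(187,289),.043))
print("lid",[onz(S,q,.011) for q in [(155,300),(222,298),(187,273),(187,325)]])
print("socket",onz(S,a(334,423),.038)," bolt",onz(S,a(23,360),.045))
print("wrench",onz(S,a(84,334),.005),onz(S,a(150,375),.005), onz(D,b(652,160),.005),onz(D,b(575,122),.005))
print("disc",[onz(S,q,.03) for q in [(330,340),(435,345),(384,300)]])
E
python3 m.py
```

```text
scene [[0.3973586174540502, 0.0007195536848538797], [0.4278557556598832, 0.2137934051085636], [0.590021458413988, 0.18252866963948022], [0.5614407423750116, -0.021039608108299968]] [0.4942 0.094  0.003 ]
side [[0.5865169775436487, 0.18197212921316963], [0.5553907950364554, -0.020276769151904905], [0.389942964833174, 0.0016917814530605924], [0.4181336254859102, 0.20541739154548488]] [0.4875 0.0922 0.003 ]
A [0.4556 0.165  0.0545]
B [0.4328 0.0286 0.0545]
C [0.5071 0.053  0.0545]
side [0.4435 0.1704 0.0545]
side [0.5051 0.0518 0.0545]
side [0.4285 0.0286 0.0545]
yel [ 0.3546 -0.0603  0.052 ] [ 0.3479 -0.0593  0.052 ]
ora [0.3425 0.1583 0.052 ] [0.3347 0.1603 0.052 ]
pivottop (array([0.6662, 0.3698, 0.2575]), np.float64(0.00311662940520146)) [0.6605 0.383  0.25  ]
grip top (array([0.4466, 0.2689, 0.3053]), np.float64(0.0025083683657050365))
spot side [0.3337 0.3597 0.    ]
spot edge [array([0.2951, 0.3907, 0.    ]), array([0.358 , 0.3995, 0.    ]), array([0.3007, 0.3287, 0.    ])]
pole base [0.6587 0.3857 0.    ] [0.6578 0.3724 0.02  ]
pan rim scene [array([ 0.553 , -0.2525,  0.065 ]), 
[... 295 characters left out ...]
.055 ]), array([0.4918, 0.2583, 0.055 ])]
bin side [array([0.4763, 0.3962, 0.055 ]), array([0.4783, 0.2705, 0.055 ]), array([0.3325, 0.2646, 0.055 ]), array([0.3306, 0.3879, 0.055 ])]
jar [0.5578 0.4426 0.08  ] [0.5538 0.4423 0.08  ]
knob [ 0.4463 -0.3465  0.043 ]
lid [array([ 0.3971, -0.4169,  0.011 ]), array([ 0.5024, -0.2862,  0.011 ]), array([ 0.3702, -0.313 ,  0.011 ]), array([ 0.516 , -0.3912,  0.011 ])]
socket [ 0.6917 -0.0315  0.038 ]  bolt [ 0.4293 -0.2143  0.045 ]
wrench [ 0.4051 -0.1279  0.005 ] [ 0.5    -0.1101  0.005 ] [ 0.4053 -0.1315  0.005 ] [ 0.5033 -0.1201  0.005 ]
disc [array([ 0.7771, -0.1723,  0.03  ]), array([ 0.9417, -0.0076,  0.03  ]), array([0.7831, 0.    , 0.03  ])]
```

```bash
cat > m2.py <<'E'
from m import *
print("----")
for n,p,q in [("shade rim",(337,82),(372,222)),("shade small end",(326,42),(388,125)),("arm end",(361,42),(342,130)),("grip base",(377,32),(300,133))]:
    P,e=tri(S,a(*p),D,b(*q)); 
    d=P[:2]-[.661,.376]; r=np.hypot(*d); th=np.degrees(np.arctan2(d[1],d[0]))%360
    t2=np.radians(th+56.8); print(n,P,e,"r",r,th,"after",(.661+r*np.cos(t2),.376+r*np.sin(t2)))
E
python3 m2.py | sed -n '/----/,$p'
```

```text
----
shade rim [0.4027 0.2457 0.1662] 0.005860960913838061 r 0.2893085385245835 206.7766866137342 after (np.float64(0.6286341041362252), np.float64(0.08850760140802733))
shade small end [0.4156 0.2132 0.2388] 0.0037734186860909117 r 0.2944865650239102 213.55677123289064 after (np.float64(0.662833706720049), np.float64(0.08151914408701111))
arm end [0.4385 0.2426 0.237 ] 0.007052313021888487 r 0.259393411749759 210.93705370212706 after (np.float64(0.6507576965190728), np.float64(0.11680887885850605))
grip base [0.4459 0.2691 0.2436] 0.005819541421936595 r 0.2402074591704119 206.4277939794259 after (np.float64(0.6326741910601195), np.float64(0.13746850943951555))
```

```bash
cat >> h.py <<'E'
import json
def plan(target,yaw=None,long=False,step=.045,n=5,tilt=(180,0)):
    s=sensors.sense(); p=s["ee_pos"]; Rm=R.from_euler('xyz',s["tool_rot"],degrees=True)
    t=np.array(target,float)
    y0=s["tool_rot"][2]; 
    if yaw is None: yaw=y0
    d=(yaw-y0+180)%360-180
    if long: d-=np.sign(d)*360
    N=max(int(np.ceil(np.linalg.norm(t-p)/step)),int(np.ceil(abs(d)/8.4)),1)
    # first-waypoint levelling then yaw steps
    rows=[];cp,cR=p,Rm
    for i in range(1,min(N,n)+1):
        tp=p+(t-p)*i/N
        f=i/N
        lev=R.from_euler('xyz',[tilt[0],tilt[1],y0+d*f],degrees=True)
        rv=(cR.inv()*lev).as_rotvec(); 
        rows.append([*[round(x,4) for x in cR.inv().apply(tp-cp)],*[round(x,3) for x in rv]])
        cp=tp;cR=lev
    print("N",N,"\n",json.dumps(rows))
E
python3 -c "
from h import *
plan([.446,.269,.52],116.6,long=True)"
```

```text
N 23 
 [[-0.0295, -0.0217, -0.005, -0.0, 0.002, -0.146], [-0.026, -0.0257, -0.0051, -0.0, 0.0, -0.146], [-0.022, -0.0292, -0.0051, -0.0, 0.0, -0.146], [-0.0175, -0.0321, -0.0051, -0.0, 0.0, -0.146], [-0.0126, -0.0343, -0.0051, 0.0, 0.0, -0.146]]
```

```bash
python3 -m crank '[[-0.029,-0.022,-0.01,0,0.002,-0.146],[-0.026,-0.026,-0.01,0,0,-0.146],[-0.022,-0.029,-0.01,0,0,-0.146],[-0.017,-0.032,-0.01,0,0,-0.146],[-0.013,-0.034,-0.01,0,0,-0.146]]' 1; python3 -c "
from h import *
st();plan([.446,.269,.52],116.6,long=True)"
```

```text
time: 0.65
ee_pos: [0.1959, -0.338, 0.4491]
tool_rot: [-179.5, 0.4, -33.1]
force: [1.7, -1.1, -0.1]
gripper_width: 1.004
t 0.65 p [ 0.1959 -0.338   0.4491] rpy [-179.54    0.43  -33.06] F [ 1.7 -1.1 -0.1] w 1.004 j [-6.980e+01 -1.570e+01 -6.100e+00  1.003e+02  1.000e-01  5.330e+01]
N 26 
 [[-0.0047, -0.0248, -0.0025, -0.008, 0.008, 0.141], [-0.0081, -0.0239, -0.0027, -0.0, -0.0, 0.141], [-0.0114, -0.0225, -0.0027, -0.0, -0.0, 0.141], [-0.0145, -0.0207, -0.0027, 0.0, -0.0, 0.141], [-0.0172, -0.0185, -0.0027, 0.0, -0.0, 0.141]]
```

```bash
python3 -c "
from h import *
plan([.446,.269,.52],116.6)"
```

```text
N 18 
 [[-0.0068, -0.0359, -0.0036, -0.009, 0.007, -0.145], [-0.0015, -0.0364, -0.0039, 0.0, 0.0, -0.145], [0.0038, -0.0363, -0.0039, 0.0, 0.0, -0.145], [0.009, -0.0353, -0.0039, 0.0, 0.0, -0.145], [0.014, -0.0337, -0.0039, 0.0, 0.0, -0.145]]
```

```bash
python3 -m crank '[[-0.007,-0.036,-0.01,-0.009,0.007,-0.146],[-0.001,-0.036,-0.01,0,0,-0.146],[0.004,-0.036,-0.01,0,0,-0.146],[0.009,-0.035,-0.01,0,0,-0.146],[0.014,-0.034,-0.01,0,0,-0.146]]' 1; python3 -c "
from h import *
plan([.446,.269,.52],116.6)"
```

```text
time: 1.15
ee_pos: [0.2646, -0.1621, 0.5001]
tool_rot: [-180.0, -0.1, 9.9]
force: [1.7, -0.9, -0.2]
gripper_width: 1.0
N 13 
 [[0.0194, -0.0303, -0.0015, -0.0, -0.001, -0.143], [0.0236, -0.0272, -0.0015, 0.0, 0.0, -0.143], [0.0272, -0.0236, -0.0015, -0.0, 0.0, -0.143], [0.0303, -0.0194, -0.0015, 0.0, 0.0, -0.143], [0.0327, -0.0149, -0.0015, 0.0, 0.0, -0.143]]
```

```bash
python3 -m crank '[[0.019,-0.03,-0.003,0,0,-0.143],[0.024,-0.027,-0.003,0,0,-0.143],[0.027,-0.024,-0.003,0,0,-0.143],[0.03,-0.019,-0.003,0,0,-0.143],[0.033,-0.015,-0.003,0,0,-0.143]]' 1; python3 -c "
from h import *
plan([.446,.269,.52],116.6)"
```

```text
time: 1.65
ee_pos: [0.3328, 0.0117, 0.5166]
tool_rot: [179.7, -0.1, 52.5]
force: [0.8, -0.1, 0.5]
gripper_width: 1.004
N 8 
 [[0.0341, -0.0083, -0.0004, 0.005, -0.001, -0.14], [0.035, -0.0035, -0.0004, 0.0, 0.0, -0.14], [0.0351, 0.0014, -0.0004, 0.0, 0.0, -0.14], [0.0346, 0.0063, -0.0004, 0.0, 0.0, -0.14], [0.0334, 0.011, -0.0004, 0.0, 0.0, -0.14]]
```

```bash
python3 -m crank '[[0.034,-0.008,0,0.005,0,-0.14],[0.035,-0.003,0,0,0,-0.14],[0.035,0.001,0,0,0,-0.14],[0.035,0.006,0,0,0,-0.14],[0.033,0.011,0,0,0,-0.14]]' 1; python3 -c "
from h import *
plan([.446,.269,.52],116.6)"
```

```text
time: 2.15
ee_pos: [0.4021, 0.1817, 0.5164]
tool_rot: [179.9, 0.0, 94.5]
force: [0.2, -0.3, -0.3]
gripper_width: 1.001
N 3 
 [[0.0279, 0.0169, -0.0012, 0.002, 0.001, -0.128], [0.0255, 0.0203, -0.0012, 0.0, 0.0, -0.128], [0.0227, 0.0234, -0.0012, -0.0, 0.0, -0.128]]
```

```bash
python3 -m crank '[[0.028,0.017,0,0.002,0,-0.128],[0.025,0.020,0,0,0,-0.128],[0.023,0.023,0,0,0,-0.128],[0,0,0,0,0,0]]' 1; python3 -c "
from h import *
st();plan([.446,.269,.44],116.6)
snap('wrist','w1');snap('side','s1')"
```

```text
time: 2.55
ee_pos: [0.447, 0.2769, 0.5123]
tool_rot: [-179.7, -0.0, 117.9]
force: [0.8, -0.8, 0.3]
gripper_width: 1.003
t 2.55 p [0.447  0.2769 0.5123] rpy [-1.7972e+02 -1.0000e-02  1.1790e+02] F [ 0.8 -0.8  0.3] w 1.003 j [ 24.5   6.5  22.2 106.   -0.   -3.4]
N 2 
 [[-0.0033, -0.0021, 0.0362, -0.005, -0.0, 0.011], [-0.0033, -0.0023, 0.0361, 0.0, -0.0, 0.011]]
```

View pics/w1.png

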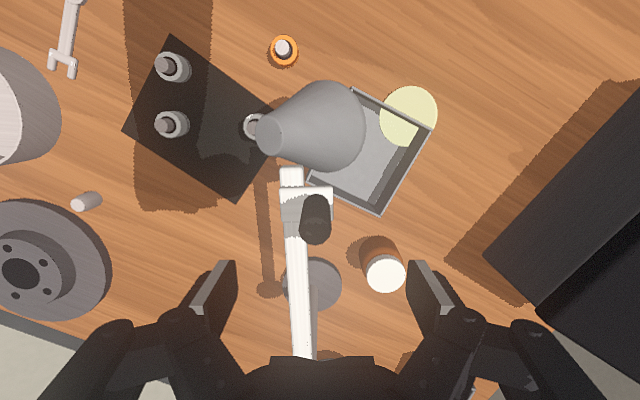

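View pics/s1.png

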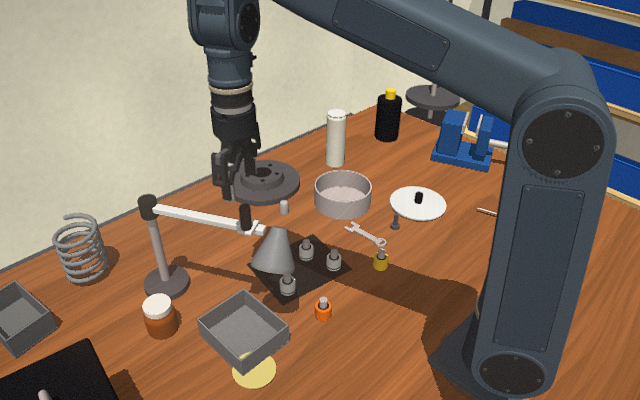

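```bash
python3 -c "
from h import *
c=cal('wrist')
print('grip',onz(c,(317,203),.307), 'base',onz(c,(311,232),.256))
for q in [(408,86),(381,105),(436,105),(418,145),(395,140)]: print('spot',onz(c,q,0))
print('pole base',onz(c,(313,284),.015))
m=[onz(c,q,.003) for q in [(170,34),(122,130),(237,204)]]; print(m,(m[0]+m[2])/2)
for q in [(166,66),(162,125),(250,126)]: print('cyl top approx',onz(c,q,.053))
"
```

```text
grip [0.42703396 0.26084526 0.307     ] base [0.46767047 0.27534083 0.256     ]
spot [ 2.90856201e-01  3.40494727e-01 -5.55111512e-17]
spot [0.33315206 0.31846312 0.        ]
spot [0.29393495 0.39373948 0.        ]
spot [0.3580072  0.40314887 0.        ]
spot [0.36839402 0.36609341 0.        ]
pole base [0.65912561 0.3675563  0.015     ]
[array([3.91103839e-01, 3.31996607e-04, 3.00000000e-03]), array([ 0.55485761, -0.02386991,  0.003     ]), array([0.5853074 , 0.18337458, 0.003     ])] [0.48820562 0.09185329 0.003     ]
cyl top approx [0.4276771  0.03207545 0.053     ]
cyl top approx [0.50316083 0.05082459 0.053     ]
cyl top approx [0.44703261 0.16064242 0.053     ]
```

```bash
python3 -c "
from h import *
c=cal('wrist'); print(c['world_from_camera'])
print(proj(c,[[.4466,.2689,.307],[.4466,.2689,.254],[.4426,.2639,.307]]))
im=cv2.imread('pics/w1.png')[150:300,240:400]; cv2.imwrite('pics/w1c.png',cv2.resize(im,None,fx=4,fy=4))
"
```

```text
[[-0.46338837 -0.84046659 -0.28086852  0.37329698]
 [ 0.88615436 -0.43995751 -0.14549171  0.23608313]
 [-0.00128929 -0.31631203  0.94865433  0.48227687]
 [ 0.          0.          0.          1.        ]]
[[314.17296935 233.83184633]
 [315.75297738 206.71114974]
 [310.08463719 225.46920273]]
```

View pics/w1c.png

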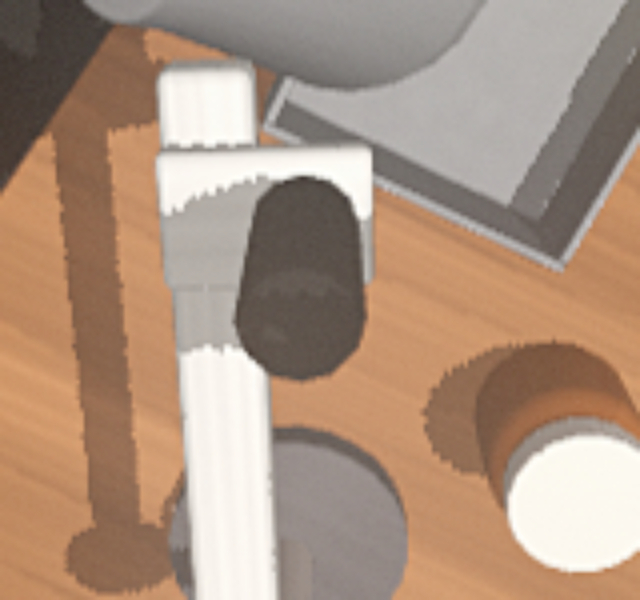

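```bash
python3 -m crank '[[-0.007,-0.004,0.022,-0.005,0,0.02],[0,0,0.022,0,0,0],[0,0,0.015,0,0,0],[0,0,0.009,0,0,0]]' 1; python3 -c "
from h import *
st();todo([.446,.269,.445],[180,0,116.6])
snap('side','s2',(150,140,310,300),4);snap('wrist','w2',(240,150,400,300),4)"
```

```text
time: 3.05
ee_pos: [0.4439, 0.2621, 0.4482]
tool_rot: [179.6, 0.2, 115.9]
force: [-0.1, -0.6, -0.4]
gripper_width: 1.0
t 3.05 p [0.4439 0.2621 0.4482] rpy [179.62   0.2  115.95] F [-0.1 -0.6 -0.4] w 1.0 j [23.1  2.   9.9 97.5 -0.2 -2.8]
shift tool [0.0053 0.0049 0.0032] rotvec [ 0.0067  0.0035 -0.0114]
```

View pics/s2.png

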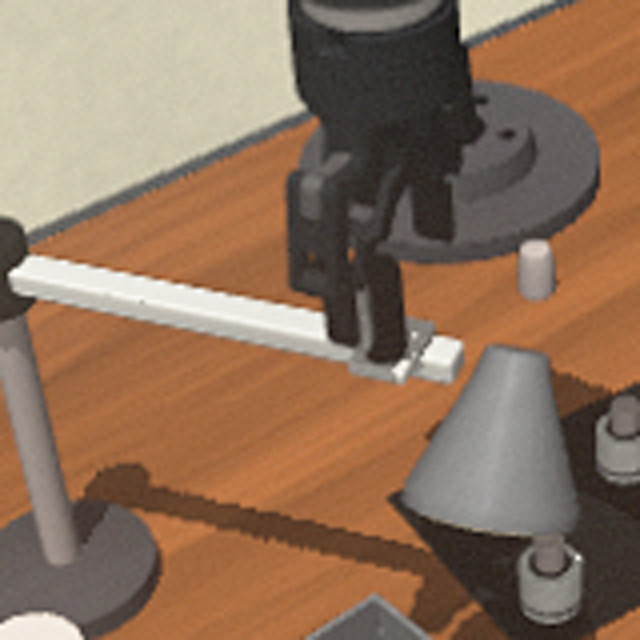

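View pics/w2.png

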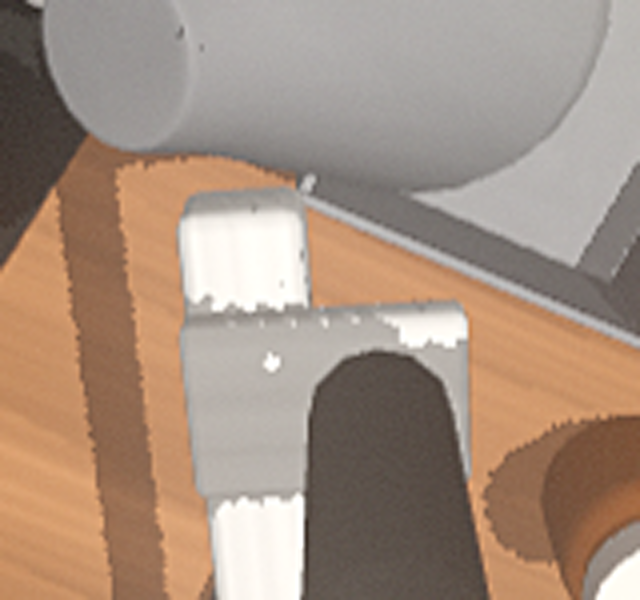

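```bash
python3 -m crank '[[0.005,0.005,0.002,0.006,0.003,-0.011],[0,0,0,0,0,0],[0,0,0,0,0,0]]' 1; python3 -c "
from h import *
st();todo([.446,.269,.445],[180,0,116.6])"; python3 -m crank '[[0,0,0,0,0,0],[0,0,0,0,0,0],[0,0,0,0,0,0],[0,0,0,0,0,0],[0,0,0,0,0,0]]' -1 40;  python3 -c "
from h import *
st()"
```

```text
time: 3.45
ee_pos: [0.4464, 0.2688, 0.4488]
tool_rot: [179.8, 0.0, 116.6]
force: [-0.2, 0.8, 0.5]
gripper_width: 0.999
t 3.45 p [0.4464 0.2688 0.4488] rpy [1.7981e+02 1.0000e-02 1.1656e+02] F [-0.2  0.8  0.5] w 0.999 j [23.7  3.  11.  97.8 -0.  -2.9]
shift tool [ 0.0004 -0.0003  0.0038] rotvec [ 0.0034  0.0003 -0.0006]
time: 3.95
ee_pos: [0.4465, 0.2695, 0.4508]
tool_rot: [179.6, -0.0, 116.6]
force: [-0.7, 0.9, 1.4]
gripper_width: 0.246
t 3.95 p [0.4465 0.2695 0.4508] rpy [ 1.7963e+02 -4.0000e-02  1.1661e+02] F [-0.7  0.9  1.4] w 0.246 j [23.7  3.  11.2 97.9  0.1 -2.9]
```

```bash
python3 -m crank '[[-0.0168,0.0006,0.001,0,0,-0.07],[-0.0168,0.0006,0.001,0,0,-0.07],[-0.0168,0.0006,0.001,0,0,-0.07],[-0.0168,0.0006,0.001,0,0,-0.07],[-0.0168,0.0006,0.001,0,0,-0.07]]' -1 40;  cat > arc.py <<'E'
from h import *
s=st(); d=s["ee_pos"][:2]-[.662,.373]; print("r",np.hypot(*d),"ang",np.degrees(np.arctan2(d[1],d[0]))%360,"yaw-ang",s["tool_rot"][2]-np.degrees(np.arctan2(d[1],d[0]))%360)
E
python3 arc.py
```

```text
time: 4.45
ee_pos: [0.4934, 0.2023, 0.4508]
tool_rot: [179.6, -0.2, 137.4]
force: [-2.6, 0.8, 2.8]
gripper_width: 0.243
t 4.45 p [0.4934 0.2023 0.4508] rpy [ 1.7958e+02 -1.7000e-01  1.3737e+02] F [-2.6  0.8  2.8] w 0.243 j [ 15.    4.8  13.1  98.1   0.4 -32.4]
r 0.23997090045072805 ang 225.35460457783032 yaw-ang -87.98311556440316
```

```bash
python3 -m crank '[[-0.0168,0.001,0.001,0,0,-0.063],[-0.0168,0.001,0.001,0,0,-0.063],[-0.0168,0.001,0.001,0,0,-0.068],[-0.0168,0.0006,0.001,0,0,-0.07],[-0.0168,0.0006,0.001,0,0,-0.07]]' -1 40;  python3 arc.py
```

```text
time: 4.95
ee_pos: [0.5624, 0.1541, 0.4508]
tool_rot: [179.7, -0.2, 157.0]
force: [-2.1, 0.5, 3.3]
gripper_width: 0.247
t 4.95 p [0.5624 0.1541 0.4508] rpy [179.7   -0.18 157.01] F [-2.1  0.5  3.3] w 0.247 j [  8.7  12.7  22.   99.3   0.4 -58.4]
r 0.24048995311570978 ang 245.5256158114843 yaw-ang -88.51607875435477
```

```bash
python3 -m crank '[[-0.0168,0.001,0.001,0,0,-0.065],[-0.0168,0.001,0.001,0,0,-0.068],[-0.01,0.0005,0.001,0,0,-0.045],[0,0,0,0,0,0]]' -1 40;  python3 arc.py; python3 -c "
from h import *
snap('scene','c3',(220,120,480,340),2.6);snap('side','s3',(130,180,430,400),2.6)"
```

```text
time: 5.35
ee_pos: [0.6054, 0.1389, 0.4509]
tool_rot: [179.8, -0.0, 167.4]
force: [3.0, 1.8, -1.2]
gripper_width: 0.243
t 5.35 p [0.6054 0.1389 0.4509] rpy [ 1.7978e+02 -3.0000e-02  1.6741e+02] F [ 3.   1.8 -1.2] w 0.243 j [  6.7  19.   29.6 100.6   0.2 -70.7]
r 0.24082079821132307 ang 256.412347309757 yaw-ang -89.00033371054803
```

View pics/c3.png

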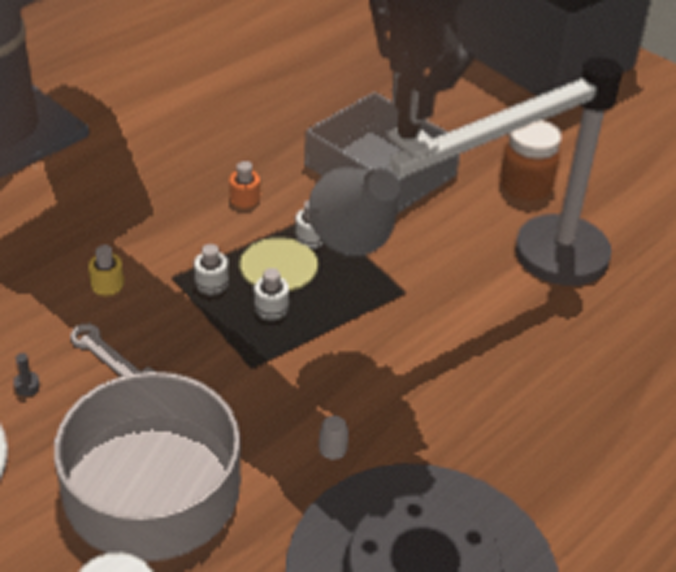

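View pics/s3.png

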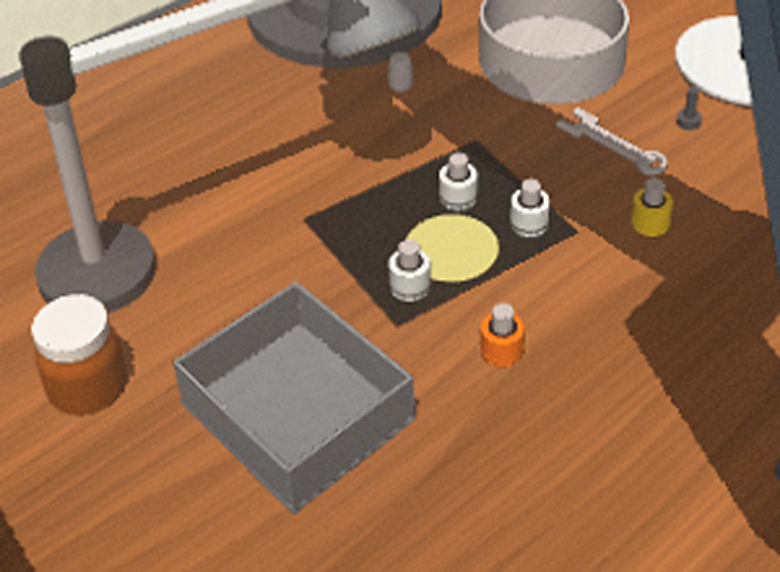

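```bash
python3 -c "
from h import *
S=cal('scene');D=cal('side')
a=lambda u,v:(u/2.6+220,v/2.6+120)
b=lambda u,v:(u/2.6+130,v/2.6+180)
for P in (onz(S,a(279.5,264.5),.003),onz(D,b(452,248),.003)):
  d=P[:2]-[.662,.373]; print(P,np.hypot(*d),np.degrees(np.arctan2(d[1],d[0]))%360)
for P in ((.494,.094),(.4885,.092)):
  d=np.array(P)-[.662,.373]; print(P,np.hypot(*d),np.degrees(np.arctan2(d[1],d[0]))%360)
"
```

```text
[0.46151404 0.10756443 0.003     ] 0.3326419413501754 232.93590952958073
[0.45697213 0.10534442 0.003     ] 0.33715862097524374 232.5473864136419
(0.494, 0.094) 0.3256762195801223 238.94572888364718
(0.4885, 0.092) 0.3302472558553667 238.307253153616
```

```bash
python3 -m crank '[[-0.013,0.001,0,0,0,-0.05],[-0.0125,0.0005,0,0,0,-0.05],[0,0,0,0,0,0]]' -1 40;  python3 arc.py; python3 -c "
from h import *
snap('scene','c4',(220,120,480,340),2.6);snap('side','s4',(130,180,430,400),2.6)"
```

```text
time: 5.75
ee_pos: [0.6283, 0.1352, 0.4509]
tool_rot: [-179.9, -0.3, 173.2]
force: [3.7, 0.6, 0.6]
gripper_width: 0.242
t 5.75 p [0.6283 0.1352 0.4509] rpy [-179.93   -0.26  173.15] F [3.7 0.6 0.6] w 0.242 j [  6.2  23.   34.8 102.   -0.  -77. ]
r 0.24018764008813628 ang 261.9398032948539 yaw-ang -88.78601600097878
```

View pics/s4.png

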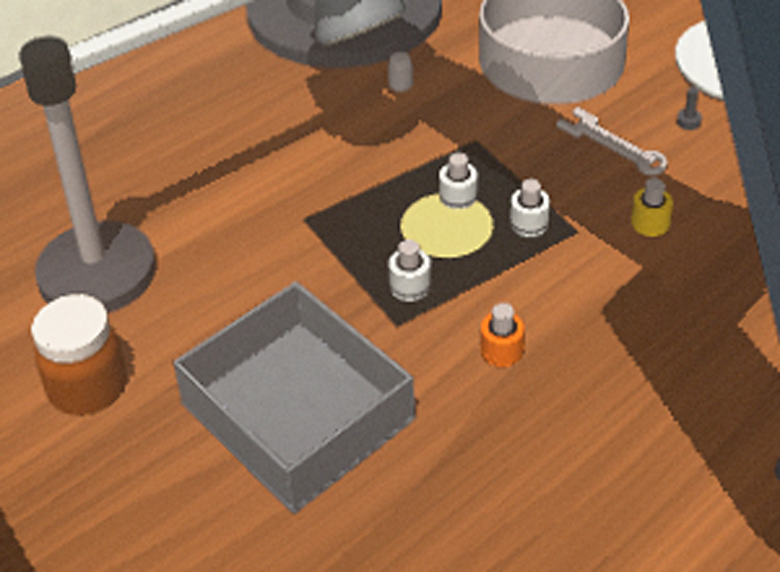

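View pics/c4.png

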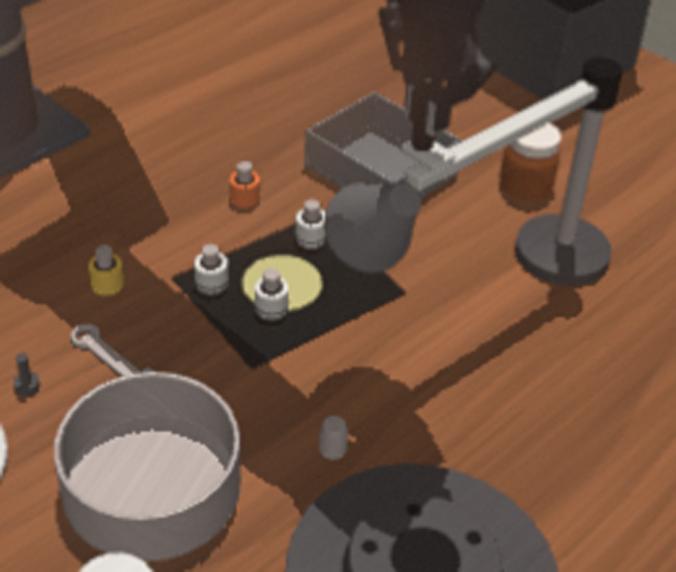

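```bash
python3 -c "
from h import *
S=cal('scene');D=cal('side')
a=lambda u,v:(u/2.6+220,v/2.6+120)
b=lambda u,v:(u/2.6+130,v/2.6+180)
print(onz(S,a(282.5,283),.003),onz(D,b(447,225),.003))"
python3 -m crank '[[0,0,0,0,0,0],[0,0,0,0,0,0],[0,0,0,0,0,0],[0,0,-0.02,0,0,0],[0,0,-0.03,0,0,0]]' 1 40;  python3 arc.py
```

```text
[0.48696132 0.08903794 0.003     ] [0.48340982 0.08724496 0.003     ]
time: 6.35
ee_pos: [0.6248, 0.1366, 0.4945]
tool_rot: [-179.7, -1.5, 173.2]
force: [-0.2, -1.1, 0.2]
gripper_width: 1.0
t 6.35 p [0.6248 0.1366 0.4945] rpy [-179.67   -1.46  173.2 ] F [-0.2 -1.1  0.2] w 1.0 j [  6.3  26.   44.  109.5   0.  -76.9]
r 0.239341151412731 ang 261.0567622047284 yaw-ang -87.85560863847905
```

```bash
python3 -c "
from h import *
plan([.40,.05,.50],90)"
```

```text
N 10 
 [[0.0213, -0.0113, 0.0001, -0.008, -0.025, 0.145], [0.0194, -0.0142, -0.0005, -0.0, -0.0, 0.145], [0.0172, -0.0169, -0.0005, 0.0, -0.0, 0.145], [0.0146, -0.0192, -0.0005, -0.0, -0.0, 0.145], [0.0116, -0.0211, -0.0005, 0.0, -0.0, 0.145]]
```

```bash
python3 -m crank '[[0.021,-0.011,-0.01,-0.008,-0.025,0.145],[0.019,-0.014,-0.01,0,0,0.145],[0.017,-0.017,-0.005,0,0,0.145],[0.015,-0.019,0,0,0,0.145],[0.012,-0.021,0,0,0,0.145]]' 1; python3 -c "
from h import *
plan([.40,.05,.45],90)"
```

```text
time: 6.85
ee_pos: [0.5129, 0.0958, 0.5197]
tool_rot: [-180.0, -0.1, 130.3]
force: [0.2, -0.8, 0.6]
gripper_width: 0.998
N 5 
 [[0.0076, -0.0231, 0.014, -0.001, -0.002, 0.141], [0.0043, -0.024, 0.0139, -0.0, -0.0, 0.141], [0.0009, -0.0243, 0.0139, 0.0, -0.0, 0.141], [-0.0025, -0.0242, 0.0139, -0.0, -0.0, 0.141], [-0.0059, -0.0236, 0.0139, 0.0, -0.0, 0.141]]
```

```bash
python3 -m crank '[[0.008,-0.023,0.014,0,-0.002,0.141],[0.004,-0.024,0.014,0,0,0.141],[0.001,-0.024,0.014,0,0,0.141],[-0.002,-0.024,0.014,0,0,0.141],[-0.006,-0.024,0.014,0,0,0.141]]' -1 40; python3 -m crank '[[0,0,0,0,0,0],[0,0,0,0,0,0],[0,0,0,0,0,0],[0,0,0,0,0,0]]' -1; python3 -c "
from h import *
st()
c=snap('wrist','w5');print(c['world_from_camera'])
im=cv2.imread('pics/w5.png');cv2.imwrite('pics/w5c.png',cv2.resize(im[0:260,160:480],None,fx=2.5,fy=2.5,interpolation=cv2.INTER_CUBIC))
snap('scene','c5')"
```

```text
time: 7.35
ee_pos: [0.3916, 0.0517, 0.45]
tool_rot: [179.8, 0.0, 88.3]
force: [-0.4, -0.6, -0.2]
gripper_width: 0.143
time: 7.75
ee_pos: [0.3882, 0.0519, 0.4485]
tool_rot: [-179.9, -0.0, 88.4]
force: [0.7, 0.0, -0.1]
gripper_width: -0.002
t 7.75 p [0.3882 0.0519 0.4485] rpy [-1.7995e+02 -2.0000e-02  8.8360e+01] F [ 0.7  0.  -0.1] w -0.002 j [ -2.2 -16.   -6.3  99.7   0.   -0.6]
[[ 2.91087383e-02 -9.47084105e-01 -3.19662914e-01  3.06497916e-01]
 [ 9.99576214e-01  2.76667055e-02  9.05236490e-03  5.42152093e-02]
 [ 2.70668805e-04 -3.19790949e-01  9.47488087e-01  4.16529644e-01]
 [ 0.00000000e+00  0.00000000e+00  0.00000000e+00  1.00000000e+00]]
```

View pics/w5c.png

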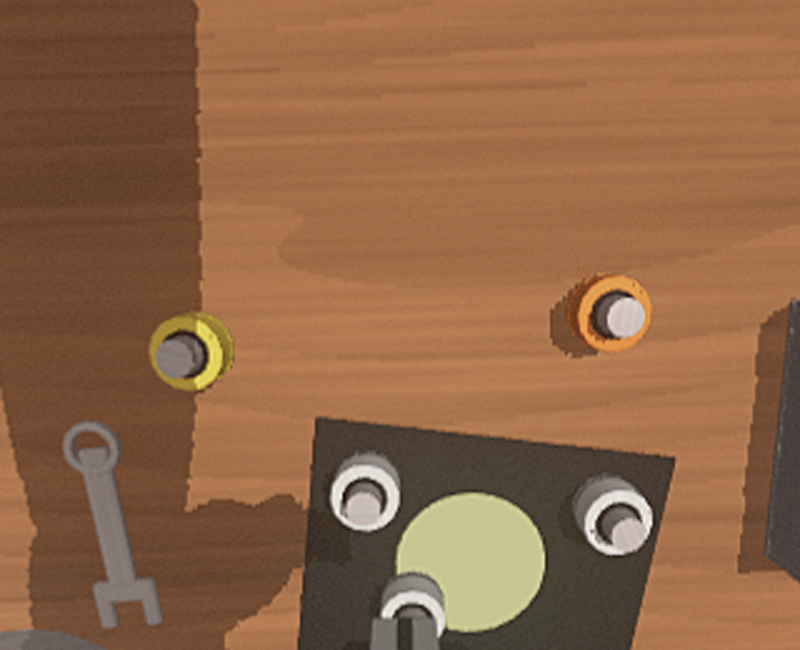

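View pics/c5.png

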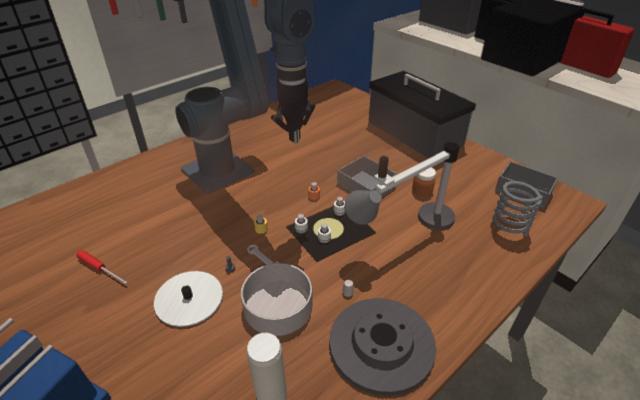

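```bash
python3 -c "
from h import *
c=cal('wrist')
f=lambda u,v:(160+u/2.5,v/2.5)
print('B',onz(c,f(363,504),.0545),onz(c,f(366,493),.035),onz(c,f(367,497),.035))
print('A',onz(c,f(627,532),.0545),onz(c,f(616,521),.035))
print('C',onz(c,f(413,607),.035))
m=[onz(c,f(*q),.003) for q in [(317,418),(675,458)]];print(m)
print('spot',onz(c,f(471,562),.003))
"
```

```text
B [0.42755587 0.02986183 0.0545    ] [0.42784234 0.03046759 0.035     ] [0.43013315 0.03090586 0.035     ]
A [0.44704237 0.16704626 0.0545    ] [0.44797381 0.16667607 0.035     ]
C [0.49686989 0.05417287 0.035     ]
[array([0.39257356, 0.00272971, 0.003     ]), array([0.42209526, 0.20766862, 0.003     ])]
spot [0.48370876 0.0900438  0.003     ]
```

```bash
python3 -c "
from h import *
plan([.428,.030,.25],90)"
```

```text
N 5 
 [[-0.0041, 0.0081, 0.0397, -0.001, -0.0, -0.006], [-0.0042, 0.008, 0.0397, 0.0, 0.0, -0.006], [-0.0042, 0.008, 0.0397, 0.0, 0.0, -0.006], [-0.0043, 0.008, 0.0397, 0.0, 0.0, -0.006], [-0.0043, 0.0079, 0.0397, -0.0, 0.0, -0.006]]
```

```bash
python3 -m crank '[[-0.005,0.009,0.039,0,0,-0.006],[-0.005,0.009,0.039,0,0,-0.006],[-0.005,0.009,0.035,0,0,-0.006],[-0.004,0.008,0.035,0,0,-0.006],[-0.003,0.006,0.03,0,0,-0.006]]' -1; python3 -m crank '[[0,0,0,0,0,0]]' -1; python3 -c "
from h import *
st();todo([.428,.030,.235],[180,0,90])"
```

```text
time: 8.35
ee_pos: [0.4369, 0.0293, 0.2744]
tool_rot: [178.9, 0.0, 90.4]
force: [0.3, -0.9, 0.0]
gripper_width: -0.003
time: 8.45
ee_pos: [0.4358, 0.0292, 0.2699]
tool_rot: [179.4, -0.0, 90.4]
force: [-1.8, -0.0, -0.3]
gripper_width: 0.001
t 8.45 p [0.4358 0.0292 0.2699] rpy [ 1.794e+02 -1.000e-02  9.037e+01] F [-1.8 -0.  -0.3] w 0.001 j [ -5.  -10.2 -22.   77.6   0.1  -5.4]
shift tool [ 0.0008 -0.0081  0.0349] rotvec [ 0.0105 -0.0003  0.0065]
```

```bash
python3 -m crank '[[0.001,-0.008,0.018,0.01,0,0.006],[0,0,0.012,0,0,0],[0,0,0,0,0,0]]' -1; python3 -c "
from h import *
st();todo([.428,.030,.225],[180,0,90])
snap('wrist','w6',(160,100,480,360),2.5)"
```

```text
time: 8.75
ee_pos: [0.43, 0.0304, 0.2425]
tool_rot: [179.8, -0.0, 90.1]
force: [0.0, -0.1, 0.2]
gripper_width: -0.0
t 8.75 p [0.43   0.0304 0.2425] rpy [ 1.7976e+02 -1.0000e-02  9.0060e+01] F [ 0.  -0.1  0.2] w -0.0 j [ -4.9 -10.1 -25.   74.8   0.   -5. ]
shift tool [-0.0004 -0.0021  0.0175] rotvec [ 0.0041 -0.0002  0.0011]
```

View pics/w6.png

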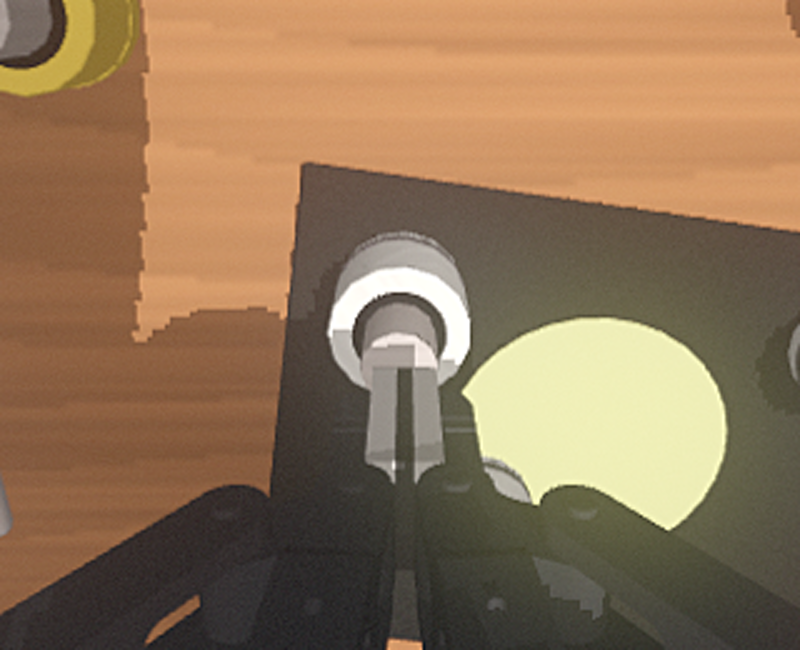

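```bash
python3 -m crank '[[0,-0.002,0.010,0.004,0,0]]' -1;python3 -m crank '[[0,0,0.005,0,0,0]]' -1; python3 -m crank '[[0,0,0.005,0,0,0]]' -1;python3 -m crank '[[0,0,0.004,0,0,0]]' -1
```

```text
time: 8.9
ee_pos: [0.4301, 0.0304, 0.2362]
tool_rot: [179.6, 0.0, 90.1]
force: [0.5, -0.2, 0.0]
gripper_width: 0.005
time: 9.0
ee_pos: [0.4303, 0.0304, 0.2314]
tool_rot: [179.5, 0.0, 90.1]
force: [-1.2, 0.9, -0.4]
gripper_width: 0.003
time: 9.1
ee_pos: [0.4309, 0.0304, 0.2269]
tool_rot: [179.4, 0.0, 90.1]
force: [-0.3, 0.5, 4.0]
gripper_width: 0.001
time: 9.2
ee_pos: [0.4311, 0.0304, 0.2235]
tool_rot: [179.4, 0.0, 90.1]
force: [-2.5, 0.6, 4.5]
gripper_width: 0.003
```

```bash
python3 -m crank '[[0,-0.001,0.003,0.004,0,0]]' -1;python3 -m crank '[[0,-0.001,0.003,0.002,0,0]]' -1; python3 -m crank '[[0,-0.001,0.003,0.002,0,0]]' -1;python3 -m crank '[[0,0,0.003,0,0,0]]' -1
```

```text
time: 9.3
ee_pos: [0.431, 0.0304, 0.2223]
tool_rot: [179.4, 0.0, 90.1]
force: [-2.1, 0.4, 17.0]
gripper_width: 0.001
time: 9.4
ee_pos: [0.431, 0.0304, 0.2223]
tool_rot: [179.3, 0.0, 90.1]
force: [-5.7, 1.0, 19.2]
gripper_width: -0.0
time: 9.5
ee_pos: [0.4308, 0.0304, 0.2223]
tool_rot: [179.2, 0.0, 90.1]
force: [-5.1, 0.5, 15.7]
gripper_width: 0.001
time: 9.6
ee_pos: [0.4313, 0.0304, 0.2225]
tool_rot: [179.1, 0.1, 90.1]
force: [-6.8, 0.4, 17.1]
gripper_width: 0.002
```

```bash
python3 -m crank '[[0,-0.002,-0.010,0.008,0,0],[0.005,0.02,-0.022,0.008,0,0],[0.01,0.022,-0.01,0,0,0],[0.005,0.02,0,0,0,0],[0,0,0,0,0,0]]' -1; python3 -c "
from h import *
st();todo([.503,.052,.25],[180,0,90])
snap('wrist','w7',(160,100,480,360),2.5)"
```

```text
time: 10.1
ee_pos: [0.4919, 0.0511, 0.2653]
tool_rot: [-179.9, 0.1, 90.1]
force: [1.1, -0.5, -0.3]
gripper_width: 0.002
t 10.1 p [0.4919 0.0511 0.2653] rpy [-1.7994e+02  6.0000e-02  9.0070e+01] F [ 1.1 -0.5 -0.3] w 0.002 j [ -1.8  -0.8 -13.9  77.   -0.1  -1.9]
shift tool [0.0009 0.0111 0.0153] rotvec [-0.0011  0.001   0.0013]
```

View pics/w7.png

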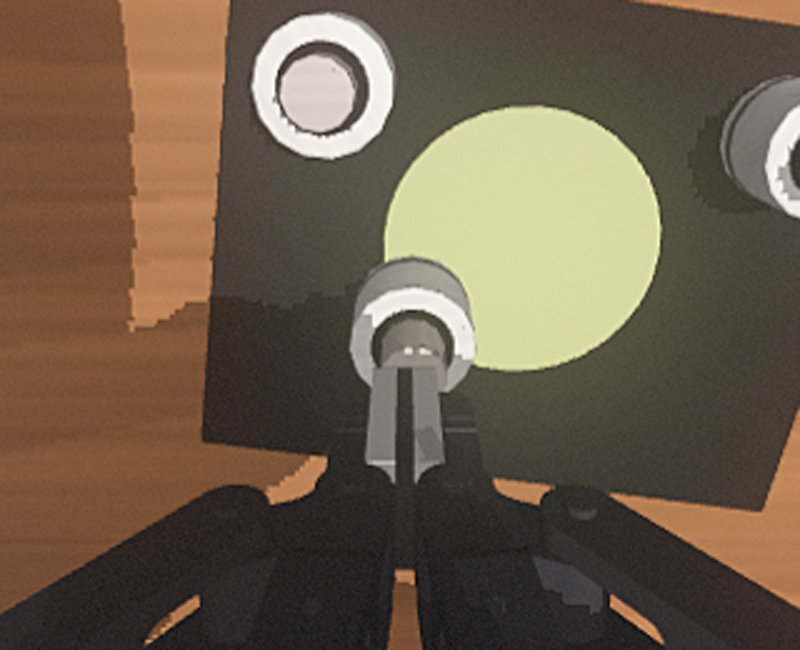

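```bash
python3 -c "
from h import *
c=cal('wrist')
f=lambda u,v:(160+u/2.5,100+v/2.5)
print('C',onz(c,f(413,345),.035)); print('B',onz(c,f(322,86),.035),onz(c,f(317,93),.049))
print('spot',onz(c,f(523,238),.003)); m=[onz(c,f(*q),.003) for q in [(203,440),(762,511)]];print(m)
print(proj(c,[[.503,.052,.035],[.492,.0511,.092]]))
"
```

```text
C [0.50338628 0.05349657 0.035     ]
B [0.42864966 0.02925032 0.035     ] [0.42893793 0.02949244 0.049     ]
spot [0.48026078 0.08956927 0.003     ]
[array([ 0.55607682, -0.02109034,  0.003     ]), array([0.58588445, 0.18334539, 0.003     ])]
[[323.17000095 237.52050066]
 [322.05100229 264.45512455]]
```

```bash
python3 -m crank '[[0.002,0.010,0.008,0,0,0],[0,0,0.01,0,0,0],[0,0,0.006,0,0,0],[0,0,0,0,0,0]]' -1; python3 -c "
from h import *
st();todo([.503,.053,.23],[180,0,90])"
```

```text
time: 10.55
ee_pos: [0.4974, 0.0525, 0.2378]
tool_rot: [-179.4, 0.1, 90.0]
force: [-0.5, -1.1, 0.2]
gripper_width: -0.004
t 10.55 p [0.4974 0.0525 0.2378] rpy [-1.7943e+02  9.0000e-02  9.0050e+01] F [-0.5 -1.1  0.2] w -0.004 j [ -1.6   1.2 -15.   74.4  -0.1  -1.7]
shift tool [0.0006 0.0057 0.0078] rotvec [-0.0099  0.0016  0.0008]
```

```bash
python3 -m crank '[[0,0.006,0.006,-0.01,0,0],[0,0.001,0.001,0,0,0]]' -1;python3 -m crank '[[0,0,0.004,0,0,0]]' -1; python3 -m crank '[[0,0,0.004,0,0,0]]' -1;python3 -m crank '[[0,0,0.003,0,0,0]]' -1;python3 -m crank '[[0,0,0.003,0,0,0]]' -1
```

```text
time: 10.75
ee_pos: [0.5035, 0.0522, 0.2299]
tool_rot: [-180.0, 0.1, 90.0]
force: [-0.5, 0.4, -0.4]
gripper_width: 0.003
time: 10.85
ee_pos: [0.5039, 0.0521, 0.2265]
tool_rot: [179.9, 0.1, 90.0]
force: [-1.3, 0.5, 4.5]
gripper_width: 0.002
time: 10.95
ee_pos: [0.504, 0.0521, 0.2231]
tool_rot: [179.9, 0.1, 90.0]
force: [-3.0, 0.5, 5.2]
gripper_width: 0.0
time: 11.05
ee_pos: [0.5039, 0.0521, 0.2205]
tool_rot: [179.9, 0.1, 90.0]
force: [-3.0, -0.1, 4.2]
gripper_width: -0.003
time: 11.15
ee_pos: [0.5038, 0.0521, 0.2179]
tool_rot: [179.9, 0.1, 90.0]
force: [-1.9, 0.3, 3.5]
gripper_width: 0.001
```

```bash
python3 -c "
from h import *
st();todo([.503,.053,.22],[180,0,90])"
```

```text
t 11.15 p [0.5038 0.0521 0.2179] rpy [1.799e+02 1.000e-01 9.002e+01] F [-1.9  0.3  3.5] w 0.001 j [ -1.7   2.5 -16.1  71.4  -0.1  -1.7]
shift tool [ 0.0009 -0.0008 -0.0021] rotvec [0.0018 0.0017 0.0004]
```

```bash
for i in 1 2 3 4 5; do python3 -m crank '[[0,0,0.003,0,0,0]]' -1; done
```

```text
time: 11.25
ee_pos: [0.5038, 0.0521, 0.215]
tool_rot: [179.9, 0.1, 90.0]
force: [-1.5, 0.5, 4.8]
gripper_width: 0.005
time: 11.35
ee_pos: [0.5038, 0.0522, 0.2122]
tool_rot: [179.9, 0.1, 90.0]
force: [-4.8, -0.7, 26.4]
gripper_width: -0.001
time: 11.45
ee_pos: [0.5041, 0.0522, 0.2122]
tool_rot: [179.8, 0.1, 90.0]
force: [-10.4, 1.0, 30.1]
gripper_width: 0.006
time: 11.55
ee_pos: [0.504, 0.0522, 0.2123]
tool_rot: [179.8, 0.1, 90.0]
force: [-9.6, 0.5, 20.1]
gripper_width: -0.001
time: 11.65
ee_pos: [0.5039, 0.0523, 0.2123]
tool_rot: [179.7, 0.2, 90.1]
force: [-8.1, 0.2, 18.5]
gripper_width: -0.003
```

```bash
python3 -m crank '[[0,0,-0.02,0.004,0,0],[0,0,-0.03,0,0,0],[0.04,-0.020,-0.005,0,0,0],[0.038,-0.020,0,0,0,0],[0.032,-0.012,0,0,0,0]]' -1;python3 -m crank '[[0,0,0,0,0,0]]' -1; python3 -c "
from h import *
st();todo([.4475,.1668,.24],[180,0,90])
snap('wrist','w8',(160,100,480,360),2.5)"
```

```text
time: 12.15
ee_pos: [0.4537, 0.1618, 0.2668]
tool_rot: [179.7, 0.1, 89.5]
force: [-0.6, 0.2, -1.1]
gripper_width: 0.002
time: 12.25
ee_pos: [0.4525, 0.1645, 0.2662]
tool_rot: [179.7, 0.1, 89.7]
force: [1.4, 0.4, -0.7]
gripper_width: 0.004
t 12.25 p [0.4525 0.1645 0.2662] rpy [1.7971e+02 5.0000e-02 8.9740e+01] F [ 1.4  0.4 -0.7] w 0.004 j [ 12.   -3.1 -15.9  76.9  -0.1  12.3]
shift tool [ 0.0023 -0.0051  0.0262] rotvec [ 0.0051  0.0009 -0.0046]
```

View pics/w8.png

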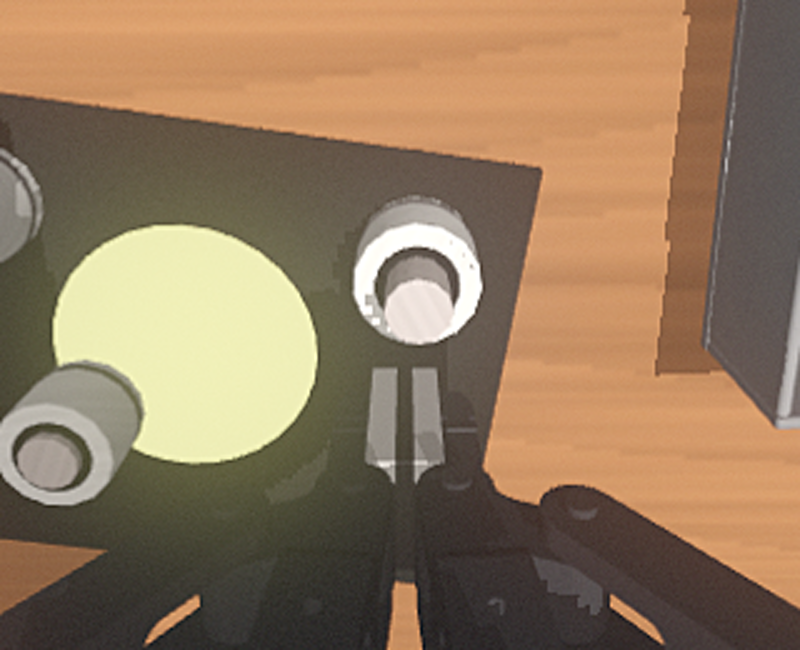

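```bash
python3 -c "
from h import *
c=cal('wrist')
f=lambda u,v:(160+u/2.5,100+v/2.5)
print('A',onz(c,f(417,282),.035),onz(c,f(418,311),.0545)); print('C',onz(c,f(54,455),.035))
"
```

```text
A [0.44805916 0.16664687 0.035     ] [0.44870121 0.1666188  0.0545    ]
C [0.5053803  0.05312494 0.035     ]
```

```bash
python3 -m crank '[[0.002,-0.005,0.016,0.005,0,-0.005],[0,0,0.012,0,0,0],[0,0,0.004,0,0,0],[0,0,0,0,0,0]]' -1; python3 -c "
from h import *
st();todo([.448,.1665,.23],[180,0,90])"
```

```text
time: 12.7
ee_pos: [0.4496, 0.1634, 0.2309]
tool_rot: [179.9, 0.3, 89.8]
force: [-0.7, -0.5, 0.6]
gripper_width: 0.002
t 12.7 p [0.4496 0.1634 0.2309] rpy [179.91   0.25  89.85] F [-0.7 -0.5  0.6] w 0.002 j [ 12.   -2.2 -19.2  73.   -0.3  12.2]
shift tool [ 0.0031 -0.0016  0.0009] rotvec [ 0.0015  0.0044 -0.0027]
```

```bash
python3 -m crank '[[0.003,-0.0015,0,0,0.004,0]]' -1; for i in 1 2 3 4 5; do python3 -m crank '[[0,0,0.003,0,0,0]]' -1; done
```

```text
time: 12.8
ee_pos: [0.4485, 0.1658, 0.2307]
tool_rot: [179.9, 0.0, 89.8]
force: [-0.2, -0.1, 0.3]
gripper_width: -0.003
time: 12.9
ee_pos: [0.4489, 0.1657, 0.2282]
tool_rot: [179.9, 0.0, 89.7]
force: [1.0, -0.1, 0.7]
gripper_width: 0.002
time: 13.0
ee_pos: [0.4493, 0.1656, 0.226]
tool_rot: [179.8, -0.0, 89.7]
force: [-2.4, 0.3, 3.2]
gripper_width: -0.001
time: 13.1
ee_pos: [0.4494, 0.1656, 0.2238]
tool_rot: [179.8, -0.0, 89.7]
force: [-2.6, -0.9, 5.1]
gripper_width: 0.002
time: 13.2
ee_pos: [0.4495, 0.1656, 0.2213]
tool_rot: [179.7, -0.0, 89.7]
force: [-2.9, -0.5, 4.6]
gripper_width: 0.0
time: 13.3
ee_pos: [0.4495, 0.1657, 0.2186]
tool_rot: [179.7, -0.0, 89.7]
force: [-1.9, -0.9, 4.1]
gripper_width: 0.001
```

```bash
for i in 1 2 3 4 5; do python3 -m crank '[[0,0,0.003,0,0,0]]' -1; done
```

```text
time: 13.4
ee_pos: [0.4493, 0.1656, 0.2156]
tool_rot: [179.7, -0.0, 89.7]
force: [-2.6, -0.4, 4.6]
gripper_width: 0.002
time: 13.5
ee_pos: [0.4491, 0.1656, 0.2123]
tool_rot: [179.8, -0.0, 89.7]
force: [-3.9, -0.7, 12.7]
gripper_width: -0.003
time: 13.6
ee_pos: [0.4494, 0.1657, 0.2122]
tool_rot: [179.7, -0.0, 89.7]
force: [-10.3, -3.0, 32.8]
gripper_width: 0.002
time: 13.7
ee_pos: [0.4495, 0.1658, 0.2123]
tool_rot: [179.7, 0.0, 89.7]
force: [-9.2, -3.7, 21.8]
gripper_width: 0.0
time: 13.8
ee_pos: [0.4493, 0.1658, 0.2123]
tool_rot: [179.6, 0.0, 89.8]
force: [-8.9, -2.5, 19.6]
gripper_width: 0.005
```

```bash
python3 -m crank '[[0,0,-0.015,0.003,0,0],[0,0,-0.025,0.002,0,0],[0,0,0,0,0,0],[0,0,0,0,0,0],[0,0,0,0,0,0]]' 1; python3 -c "
from h import *
st();todo([.448,.1665,.182],[180,0,90])
snap('wrist','w9',(160,100,480,360),2.5)"
```

```text
time: 14.3
ee_pos: [0.4499, 0.166, 0.2505]
tool_rot: [179.8, -0.0, 89.8]
force: [-0.2, 0.2, -0.5]
gripper_width: 0.846
t 14.3 p [0.4499 0.166  0.2505] rpy [179.78  -0.    89.75] F [-0.2  0.2 -0.5] w 0.846 j [ 12.2  -2.8 -17.5  75.1  -0.   12.5]
shift tool [ 0.0005 -0.0022  0.0685] rotvec [ 0.0038 -0.0001 -0.0043]
```

View pics/w9.png

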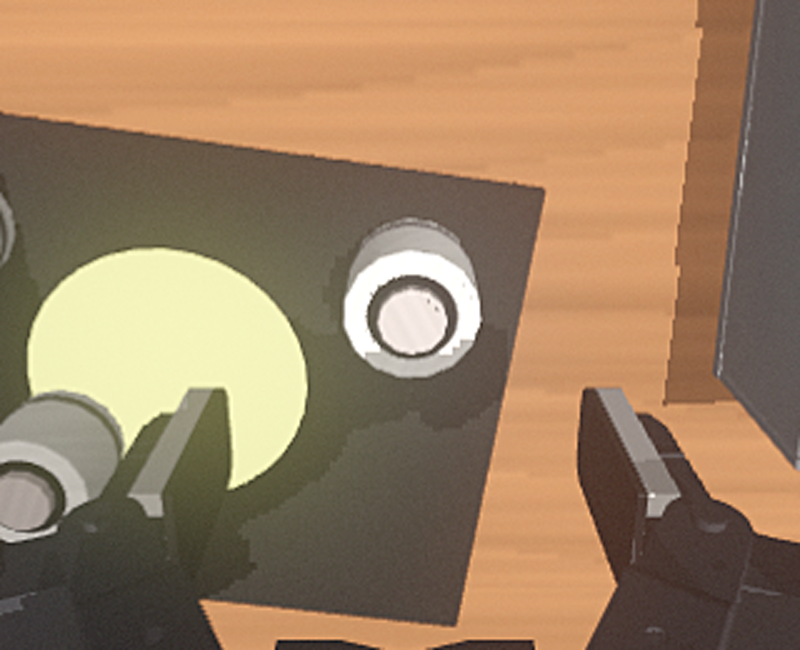

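```bash
python3 -m crank '[[0,-0.003,0.025,0.004,0,0],[0,0,0.02,0,0,0],[0,-0.001,0.015,0,0,0],[0,0,0.006,0,0,0],[0,0,0,0,0,0]]' 1; python3 -c "
from h import *
st();todo([.448,.1665,.182],[180,0,90])"
```

```text
time: 14.85
ee_pos: [0.4439, 0.1655, 0.1772]
tool_rot: [-179.6, 0.1, 89.7]
force: [0.0, -0.4, 0.2]
gripper_width: 1.0
t 14.85 p [0.4439 0.1655 0.1772] rpy [-1.796e+02  9.000e-02  8.975e+01] F [ 0.  -0.4  0.2] w 1.0 j [ 12.3  -0.1 -23.5  67.    0.   12.6]
shift tool [ 0.001   0.0041 -0.0049] rotvec [-0.007   0.0015 -0.0044]
```

```bash
python3 -m crank '[[0.001,0.004,-0.003,-0.007,0,0],[0,0,0,0,0,0]]' 1; python3 -m crank '[[0,0,0,0,0,0],[0,0,0,0,0,0],[0,0,0,0,0,0],[0,0,0,0,0,0]]' -1 40; python3 -c "
from h import *
st();todo([.448,.1665,.182],[180,0,90])"
```

```text
time: 15.05
ee_pos: [0.4484, 0.1666, 0.1805]
tool_rot: [180.0, 0.1, 89.7]
force: [1.1, 0.1, 0.4]
gripper_width: 1.006
time: 15.45
ee_pos: [0.4503, 0.167, 0.1837]
tool_rot: [179.6, 0.0, 89.7]
force: [0.8, -0.1, -1.2]
gripper_width: 0.427
t 15.45 p [0.4503 0.167  0.1837] rpy [179.62   0.    89.75] F [ 0.8 -0.1 -1.2] w 0.427 j [ 12.4   0.  -22.6  67.   -0.1  12.6]
shift tool [-0.0005 -0.0023  0.0017] rotvec [ 0.0067  0.0001 -0.0044]
```

```bash
python3 -m crank '[[0,0,-0.03,0.005,0,0],[0,-0.005,-0.04,0,0,0],[-0.02,-0.005,-0.035,0,0,0],[-0.04,0,-0.01,0,0,0],[-0.045,0,0,0,0,0]]' -1 40;python3 -m crank '[[-0.045,0,0,0,0,0],[-0.045,0,0,0,0,0],[-0.045,0,0,0,0,0],[-0.045,0.005,0,0,0,0],[-0.035,0.02,0,0,0,0]]' -1 40; python3 -c "
from h import *
st();todo([.5,-.19,.3],[180,0,90])
snap('wrist','w10')"
```

```text
time: 15.95
ee_pos: [0.4378, 0.0628, 0.3004]
tool_rot: [-179.8, 0.1, 90.3]
force: [1.2, 0.5, -1.8]
gripper_width: 0.427
time: 16.45
ee_pos: [0.4618, -0.1601, 0.302]
tool_rot: [-180.0, 0.1, 90.4]
force: [1.2, 1.6, -1.1]
gripper_width: 0.428
t 16.45 p [ 0.4618 -0.1601  0.302 ] rpy [-1.7997e+02  1.2000e-01  9.0380e+01] F [ 1.2  1.6 -1.1] w 0.428 j [-27.   -2.6 -11.3  81.2  -0.1 -27.3]
shift tool [-0.0302  0.038   0.0021] rotvec [-0.0006  0.002   0.0067]
```

View pics/w10.png

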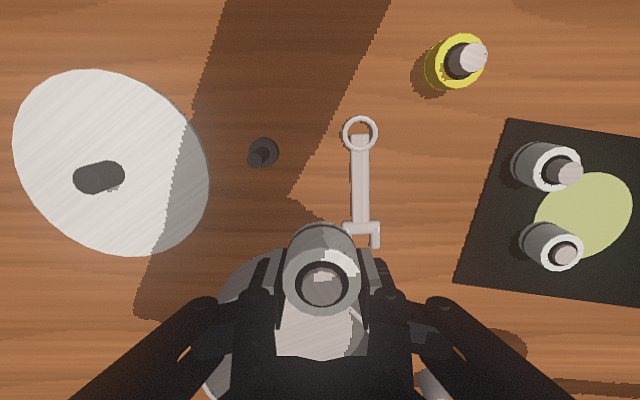

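```bash
python3 -c "
import cv2
im=cv2.imread('pics/scene0.png');cv2.imwrite('pics/pa.png',cv2.resize(im[255:345,230:325],None,fx=6,fy=6,interpolation=cv2.INTER_CUBIC))
im=cv2.imread('pics/side0.png');cv2.imwrite('pics/pb.png',cv2.resize(im[160:230,300:385],None,fx=7,fy=7,interpolation=cv2.INTER_CUBIC))
"
```

```text
(no output)
```

View pics/pa.png

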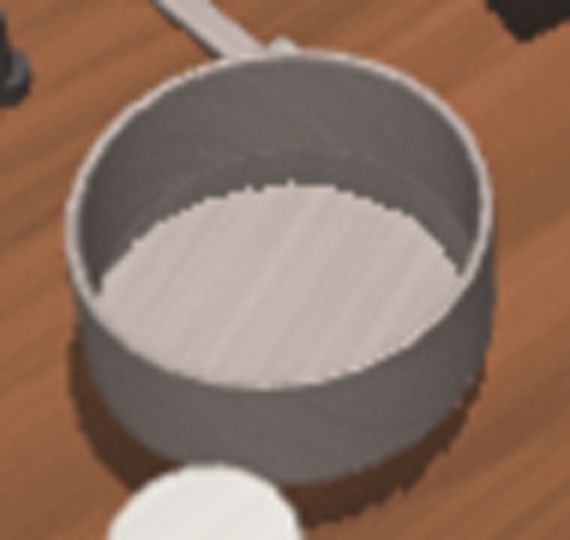

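View pics/pb.png

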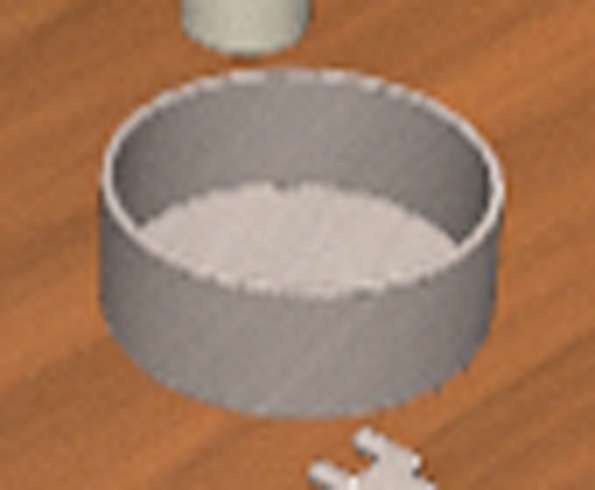

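```bash
python3 -c "
from h import *
from scipy.optimize import least_squares
S=cal('scene');D=cal('side')
pa=[onz(S,(230+u/6,255+v/6),.065)[:2] for u,v in [(66,215),(295,50),(494,205),(265,390),(130,120),(440,105)]]
pb=[onz(D,(300+u/7,160+v/7),.065)[:2] for u,v in [(103,175),(504,195),(285,70),(310,297)]]
for P in (pa,pb,pa+pb):
  P=np.array(P); r=least_squares(lambda c:np.hypot(*(P-c[:2]).T)-.085,[.6,-.19]); print(r.x,r.fun.round(4))
c=cal('wrist')
"
```

```text
[ 0.61122802 -0.19189131] [ 0.0005  0.0014 -0.0008 -0.0021 -0.0035 -0.002 ]
[ 0.60205194 -0.19016994] [-0.0008 -0.0007  0.0003  0.0004]
[ 0.60723113 -0.19104164] [-0.0014 -0.0022  0.0011  0.0015 -0.0072 -0.0029 -0.0037  0.0029 -0.0041
  0.0048]
```

```bash
python3 -m crank '[[-0.01,0.035,0,0,0,0],[-0.008,0.04,0,0,0,0],[-0.005,0.04,0,0,0,0],[-0.003,0.03,0.01,0,0,0],[0,0.01,0.01,0,0,0]]' -1 40;python3 -c "
from h import *
st();todo([.634,-.19,.25],[180,0,90])"
```

```text
time: 17.0
ee_pos: [0.6221, -0.1947, 0.2753]
tool_rot: [-179.8, 0.3, 89.7]
force: [-0.6, 0.3, -1.1]
gripper_width: 0.426
t 17.0 p [ 0.6221 -0.1947  0.2753] rpy [-179.75    0.3    89.68] F [-0.6  0.3 -1.1] w 0.426 j [-23.2  22.3  13.8  81.6  -0.4 -22.9]
shift tool [0.0049 0.0119 0.0252] rotvec [-0.0044  0.0052 -0.0056]
```

```bash
python3 -m crank '[[0.005,0.010,0.015,-0.004,0.005,-0.005],[0,0.002,0.012,0,0,0],[0,0,0,0,0,0]]' -1 40;python3 -c "
from h import *
st();todo([.632,-.19,.187],[180,0,90])
snap('scene','c11',(200,190,420,350),3.6)
snap('side','s11',(280,110,430,230),5)
"
```

```text
time: 17.3
ee_pos: [0.6353, -0.1889, 0.2424]
tool_rot: [-179.6, -0.1, 90.0]
force: [-1.4, -0.2, -1.5]
gripper_width: 0.431
t 17.3 p [ 0.6353 -0.1889  0.2424] rpy [-1.7964e+02 -1.1000e-01  9.0030e+01] F [-1.4 -0.2 -1.5] w 0.431 j [-22.3  24.8  13.3  78.8  -0.  -22.4]
shift tool [-0.0012 -0.0029  0.0554] rotvec [-0.0063 -0.002   0.0006]
```

View pics/c11.png

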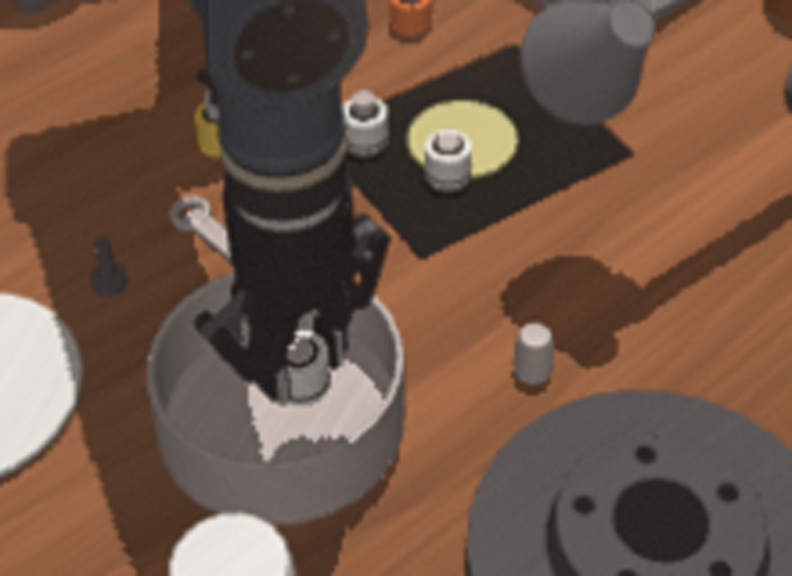

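View pics/s11.png

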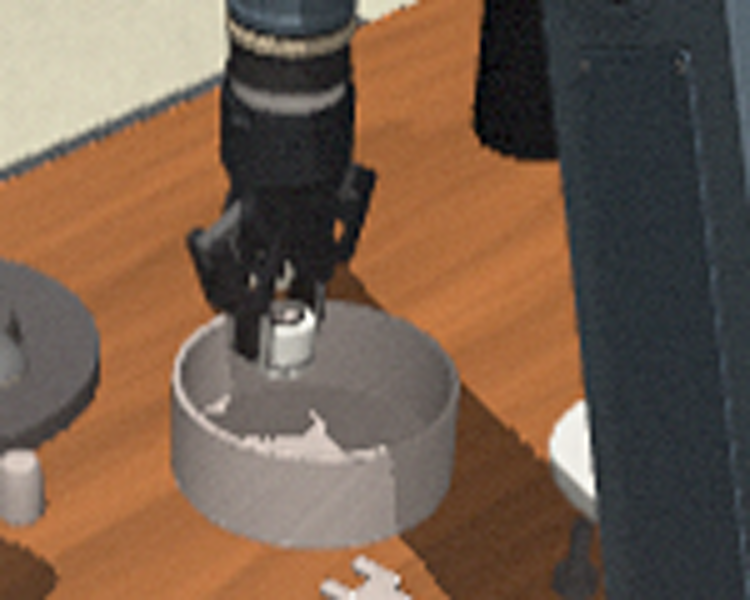

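```bash
python3 -m crank '[[-0.001,-0.002,0.02,-0.006,0,0],[0,0,0.015,0,0,0],[0,0,0.01,0,0,0],[0,0,0,0,0,0]]' -1 40;python3 -c "
from h import *
st();todo([.632,-.19,.187],[180,0,90])
"
```

```text
time: 17.8
ee_pos: [0.6331, -0.1911, 0.203]
tool_rot: [179.5, 0.1, 89.9]
force: [-0.9, 0.2, -2.0]
gripper_width: 0.428
t 17.8 p [ 0.6331 -0.1911  0.203 ] rpy [1.7953e+02 1.2000e-01 8.9940e+01] F [-0.9  0.2 -2. ] w 0.428 j [-22.6  25.2   9.2  73.5   0.1 -22.6]
shift tool [ 0.0011 -0.0012  0.016 ] rotvec [ 0.0082  0.0021 -0.0011]
```

```bash
python3 -m crank '[[0.001,-0.001,0.008,0.008,0,0],[0,0,0.005,0,0,0]]' -1 40;python3 -m crank '[[0,0,0.003,0,0,0]]' -1 40;python3 -c "
from h import *
st()
"
```

```text
time: 18.0
ee_pos: [0.6326, -0.1904, 0.1914]
tool_rot: [179.9, 0.2, 89.9]
force: [-0.9, 0.2, -1.7]
gripper_width: 0.428
time: 18.1
ee_pos: [0.6328, -0.1905, 0.1884]
tool_rot: [179.8, 0.2, 89.9]
force: [-0.5, 0.1, -1.8]
gripper_width: 0.43
t 18.1 p [ 0.6328 -0.1905  0.1884] rpy [179.83   0.21  89.92] F [-0.5  0.1 -1.8] w 0.43 j [-22.5  25.8   8.3  72.3  -0.1 -22.5]
```

```bash
python3 -m crank '[[0,0,0.003,0.003,0.003,0]]' -1 40;python3 -m crank '[[0,0,0,0,0,0],[0,0,0,0,0,0],[0,0,-0.005,0,0,0]]' 0.3 40;python3 -c "
from h import *
st()
"
```

```text
time: 18.2
ee_pos: [0.6329, -0.1905, 0.1855]
tool_rot: [180.0, 0.0, 89.9]
force: [-4.9, -0.1, 21.0]
gripper_width: 0.43
time: 18.5
ee_pos: [0.6333, -0.1906, 0.191]
tool_rot: [180.0, 0.1, 89.9]
force: [-0.8, -0.3, -0.6]
gripper_width: 0.651
t 18.5 p [ 0.6333 -0.1906  0.191 ] rpy [1.7996e+02 6.0000e-02 8.9920e+01] F [-0.8 -0.3 -0.6] w 0.651 j [-22.6  25.9   8.7  72.8  -0.  -22.5]
```

```bash
python3 -m crank '[[0,0,-0.025,0,0,0],[0,0,-0.04,0,0,0],[0,-0.01,-0.03,0,0,0],[0.01,-0.03,-0.01,0,0,0],[0.02,-0.035,0,0,0,0]]' 0.3 40;python3 -m crank '[[0.03,-0.03,0,0,0,0],[0.04,-0.02,0,0,0,0],[0.03,-0.01,0,0,0,0],[0,0,0,0,0,0]]' 0.3 40;python3 -c "
from h import *
st();snap('scene','c12',(200,190,420,350),3.6);todo([.504,.053,.25],[180,0,90])
"
```

```text
time: 19.0
ee_pos: [0.5599, -0.1621, 0.3025]
tool_rot: [179.6, 0.2, 89.9]
force: [-0.2, 0.6, 0.9]
gripper_width: 0.644
time: 19.4
ee_pos: [0.4953, -0.0585, 0.3075]
tool_rot: [179.1, 0.3, 89.7]
force: [-0.0, -0.2, 0.3]
gripper_width: 0.652
t 19.4 p [ 0.4953 -0.0585  0.3075] rpy [179.09   0.33  89.73] F [-0.  -0.2  0.3] w 0.652 j [-14.4  -1.8  -9.9  80.9  -0.1 -14.1]
shift tool [0.1132 0.0064 0.057 ] rotvec [ 0.0169  0.0073 -0.0055]
```

View pics/c12.png

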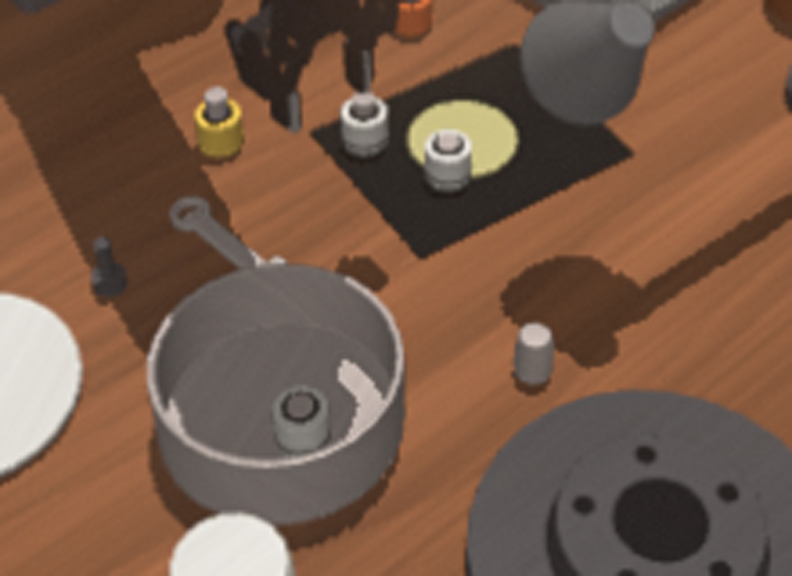

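```bash
python3 -m crank '[[0.03,0.002,0.01,0.01,0.007,-0.005],[0.035,0.002,0.015,0.005,0,0],[0.03,0.001,0.015,0,0,0],[0.012,0,0.01,0,0,0],[0,0,0,0,0,0]]' 0.4 40;python3 -c "
from h import *
st();todo([.504,.053,.182],[180,0,90])
snap('wrist','w13',(160,100,480,360),2.5)
"
```

```text
time: 19.95
ee_pos: [0.5066, 0.0457, 0.26]
tool_rot: [179.2, 0.3, 89.6]
force: [-1.2, -1.1, -0.4]
gripper_width: 0.699
t 19.95 p [0.5066 0.0457 0.26  ] rpy [179.25   0.33  89.63] F [-1.2 -1.1 -0.4] w 0.699 j [ -2.3   0.9 -12.8  75.6  -0.3  -2. ]
shift tool [ 0.0077 -0.0037  0.0779] rotvec [ 0.0132  0.0058 -0.0063]
```

View pics/w13.png

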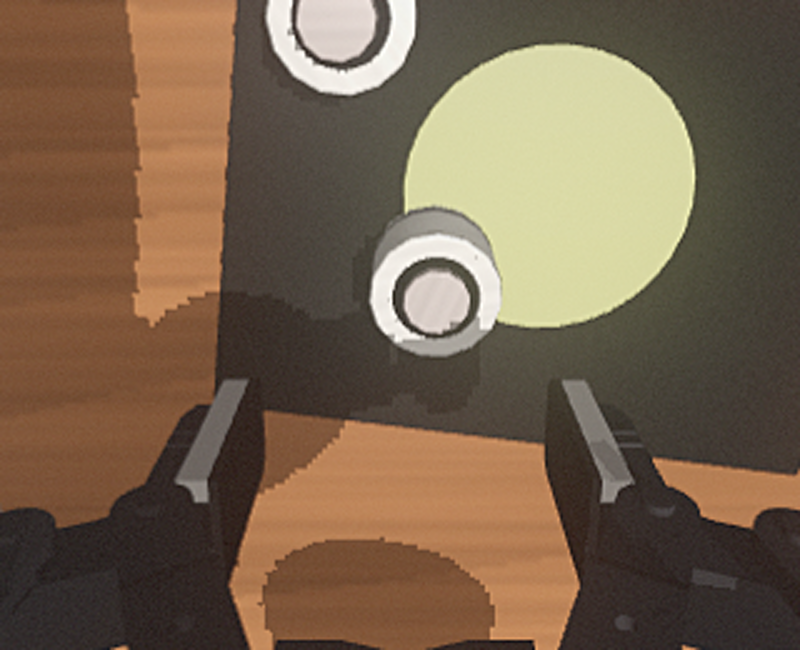

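```bash
python3 -c "
from h import *
c=cal('wrist')
print(onz(c,(160+436/2.5,100+295/2.5),.035))"; python3 -m crank '[[0.008,-0.003,0.02,0.012,0.006,-0.006],[0,-0.001,0.02,0,0,0],[0,0,0.018,0,0,0],[0,0,0.008,0,0,0],[0,0,0,0,0,0]]' 0.4 40;python3 -c "
from h import *
st();todo([.504,.053,.182],[180,0,90])
"
```

```text
[0.5058759 0.0527552 0.035    ]
time: 20.5
ee_pos: [0.5054, 0.0484, 0.1928]
tool_rot: [179.7, 0.1, 89.5]
force: [-0.2, 0.5, -0.2]
gripper_width: 0.701
t 20.5 p [0.5054 0.0484 0.1928] rpy [1.7969e+02 1.0000e-01 8.9540e+01] F [-0.2  0.5 -0.2] w 0.701 j [ -2.1   3.6 -17.8  68.2  -0.1  -1.6]
shift tool [ 0.0046 -0.0014  0.0107] rotvec [ 0.0054  0.0017 -0.008 ]
```

```bash
python3 -m crank '[[0.0045,-0.001,0.006,0.005,0.002,-0.008],[0,0,0.003,0,0,0],[0,0,0,0,0,0]]' 0.4 40;python3 -c "
from h import *
st()"; python3 -m crank '[[0,0,0,0,0,0],[0,0,0,0,0,0],[0,0,0,0,0,0],[0,0,0,0,0,0]]' -1 40;python3 -c "
from h import *
st()
"
```

```text
time: 20.8
ee_pos: [0.5052, 0.0523, 0.1843]
tool_rot: [179.9, -0.0, 89.9]
force: [-0.2, -0.8, -0.2]
gripper_width: 0.694
t 20.8 p [0.5052 0.0523 0.1843] rpy [ 1.7989e+02 -2.0000e-02  8.9950e+01] F [-0.2 -0.8 -0.2] w 0.694 j [ -1.7   4.2 -18.2  67.5   0.   -1.6]
time: 21.2
ee_pos: [0.5058, 0.0525, 0.1859]
tool_rot: [179.7, -0.0, 90.0]
force: [0.6, -0.1, -1.5]
gripper_width: 0.425
t 21.2 p [0.5058 0.0525 0.1859] rpy [ 1.7974e+02 -2.0000e-02  8.9980e+01] F [ 0.6 -0.1 -1.5] w 0.425 j [ -1.6   4.1 -18.1  67.5   0.   -1.6]
```

```bash
python3 -m crank '[[0,-0.002,-0.03,0.003,0,0],[-0.005,-0.005,-0.04,0,0,0],[-0.03,0,-0.03,0,0,0],[-0.045,0,-0.01,0,0,0],[-0.045,0.01,0,0,0,0]]' -1 40;python3 -m crank '[[-0.045,0.015,0,0,0,0],[-0.035,0.02,0,0,0,0],[-0.02,0.01,0,0,0,0],[0,0,0.015,0,0,0]]' -1 40;python3 -c "
from h import *
st();todo([.572,-.19,.24],[180,0,90])
"
```

```text
time: 21.7
ee_pos: [0.5065, -0.0708, 0.2965]
tool_rot: [-179.6, -0.1, 90.6]
force: [1.3, 0.3, -0.8]
gripper_width: 0.427
time: 22.1
ee_pos: [0.555, -0.1807, 0.2844]
tool_rot: [179.9, 0.3, 90.2]
force: [-0.1, 0.9, -0.4]
gripper_width: 0.433
t 22.1 p [ 0.555  -0.1807  0.2844] rpy [179.85   0.26  90.24] F [-0.1  0.9 -0.4] w 0.433 j [-24.6  11.7   1.8  79.8  -0.2 -24.8]
shift tool [-0.0092  0.0169  0.0444] rotvec [0.0026 0.0046 0.0043]
```

```bash
python3 -m crank '[[-0.009,0.015,0.02,0.003,0.005,0.004],[0,0.003,0.02,0,0,0],[0,0,0.01,0,0,0],[0,0,0,0,0,0]]' -1 40;python3 -c "
from h import *
st();todo([.572,-.19,.19],[180,0,90])
snap('scene','c14',(200,190,420,350),3.6)
snap('wrist','w14',(160,100,480,360),2.5)
"
```

```text
time: 22.5
ee_pos: [0.5723, -0.1917, 0.2288]
tool_rot: [-179.6, -0.2, 89.8]
force: [-1.9, 0.2, -2.3]
gripper_width: 0.426
t 22.5 p [ 0.5723 -0.1917  0.2288] rpy [-1.7963e+02 -1.7000e-01  8.9820e+01] F [-1.9  0.2 -2.3] w 0.426 j [-24.9  16.4   1.   75.    0.  -24.7]
shift tool [ 0.0016 -0.0001  0.0388] rotvec [-0.0065 -0.003  -0.0032]
```

View pics/c14.png

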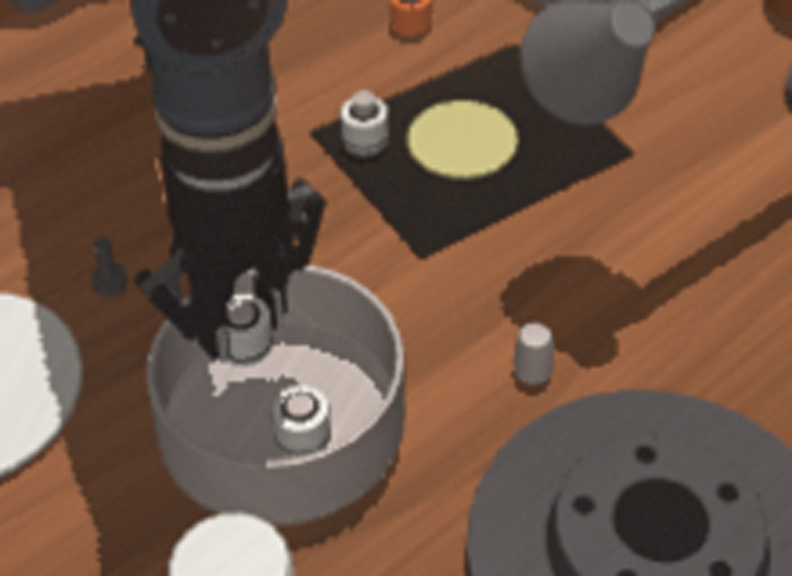

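View pics/w14.png

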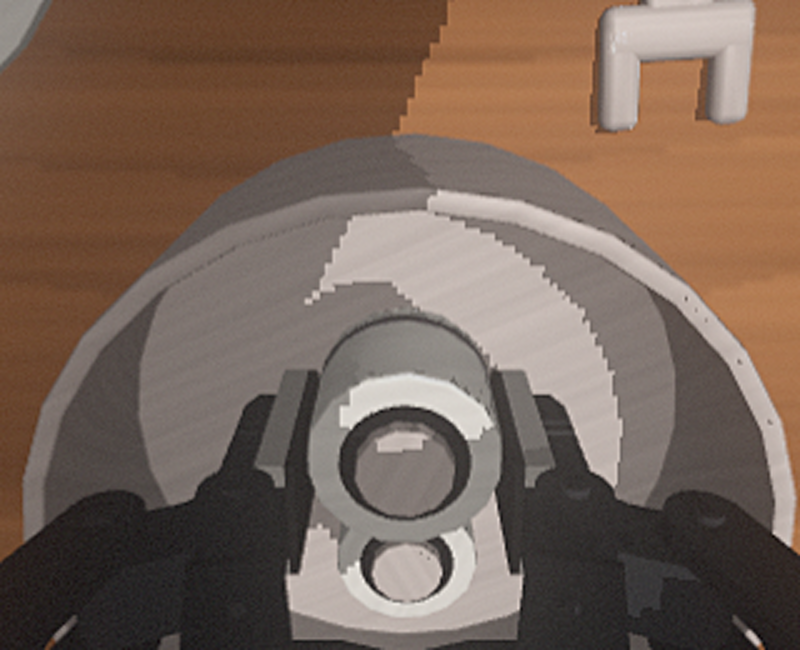

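```bash
python3 -c "
from h import *
from scipy.optimize import least_squares
c=cal('wrist')
P=np.array([onz(c,(160+u/2.5,100+v/2.5),.065)[:2] for u,v in [(22,500),(795,500),(410,189),(260,214),(600,230)]])
r=least_squares(lambda c:np.hypot(*(P-c[:2]).T)-.085,[.6,-.19]); print(r.x,r.fun.round(4))
"
python3 -m crank '[[0.001,0,0.018,-0.006,-0.003,-0.003],[0,0,0.01,0,0,0],[0,0,0.004,0,0,0],[0,0,0,0,0,0]]' -1 40;python3 -c "
from h import *
st();todo([.572,-.19,.19],[180,0,90])"
```

```text
[ 0.60782018 -0.19040458] [-0.0006 -0.0006  0.0001  0.0001  0.0001]
time: 23.0
ee_pos: [0.5742, -0.1906, 0.2034]
tool_rot: [179.4, 0.3, 90.1]
force: [-0.5, 0.3, -1.9]
gripper_width: 0.432
t 23.0 p [ 0.5742 -0.1906  0.2034] rpy [179.45   0.27  90.07] F [-0.5  0.3 -1.9] w 0.432 j [-24.7  16.9  -1.4  71.1  -0.  -24.8]
shift tool [ 0.0007 -0.0023  0.0134] rotvec [0.0097 0.0047 0.0013]
```

```bash
python3 -m crank '[[0,-0.001,0.006,0.01,0.004,0],[0,0,0.004,0,0,0]]' -1 40;python3 -m crank '[[0,0,0.003,0,0,0]]' -1 40;python3 -m crank '[[0,0,0.003,0,0,0]]' -1 40
```

```text
time: 23.2
ee_pos: [0.574, -0.1909, 0.1953]
tool_rot: [179.9, 0.1, 90.1]
force: [0.4, -0.5, -2.2]
gripper_width: 0.428
time: 23.3
ee_pos: [0.5743, -0.1911, 0.1925]
tool_rot: [179.8, 0.1, 90.1]
force: [0.5, -0.8, -1.8]
gripper_width: 0.425
time: 23.4
ee_pos: [0.5744, -0.1912, 0.1893]
tool_rot: [179.8, 0.1, 90.1]
force: [0.9, 0.2, -1.3]
gripper_width: 0.427
```

```bash
python3 -m crank '[[0,0,0.002,0.003,0.0,0]]' -1 40;python3 -m crank '[[0,0,0,0,0,0],[0,0,0,0,0,0],[0,0,-0.005,0,0,0]]' 0.3 40;python3 -m crank '[[0,0,-0.025,0,0,0],[0,0,-0.04,0,0,0],[0.01,-0.02,-0.03,0,0,0],[0.02,-0.03,-0.01,0,0,0],[0.04,-0.02,0,0,0,0]]' 0.3 40;python3 -m crank '[[0.045,-0.02,0,0,0,0],[0.045,-0.02,0,0,0,0],[0.03,-0.02,0,0,0,0],[0.02,-0.005,0,0,0,0],[0,0,0,0,0,0]]' 0.4 40;python3 -c "
from h import *
st();snap('scene','c15',(200,190,420,350),3.6);todo([.429,.030,.182],[180,0,90]);snap('wrist','w15')
"
```

```text
time: 23.5
ee_pos: [0.5744, -0.1912, 0.1875]
tool_rot: [180.0, 0.1, 90.1]
force: [-2.4, 1.7, 7.1]
gripper_width: 0.43
time: 23.8
ee_pos: [0.5746, -0.1913, 0.1929]
tool_rot: [180.0, 0.2, 90.1]
force: [0.5, 0.9, -0.4]
gripper_width: 0.648
time: 24.3
ee_pos: [0.5051, -0.1236, 0.3044]
tool_rot: [179.6, 0.4, 89.8]
force: [1.2, 0.3, 0.8]
gripper_width: 0.651
time: 24.8
ee_pos: [0.4362, 0.0237, 0.3093]
tool_rot: [178.9, 0.4, 89.9]
force: [0.6, -0.7, -0.3]
gripper_width: 0.699
t 24.8 p [0.4362 0.0237 0.3093] rpy [178.94   0.37  89.86] F [ 0.6 -0.7 -0.3] w 0.699 j [ -5.6 -11.3 -18.4  81.8  -0.3  -5.5]
shift tool [ 0.0081 -0.0101  0.1272] rotvec [ 0.0188  0.0073 -0.0034]
```

View pics/c15.png

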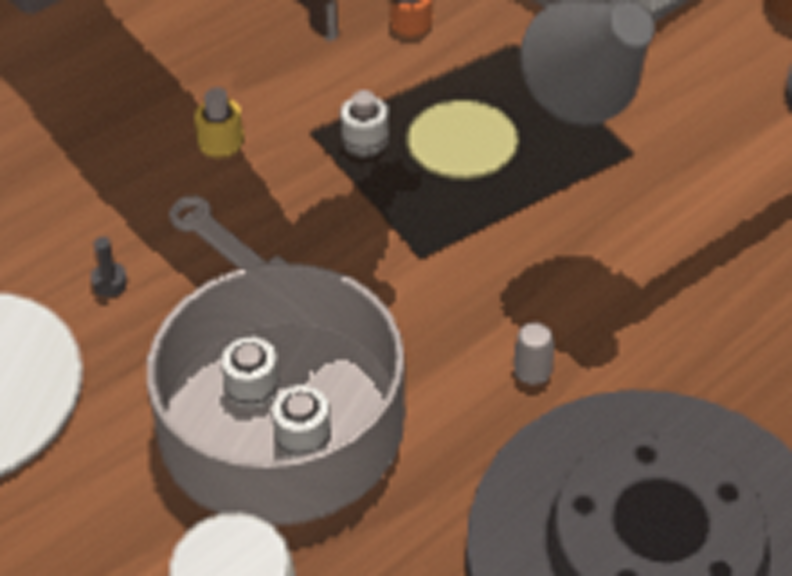

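View pics/w15.png

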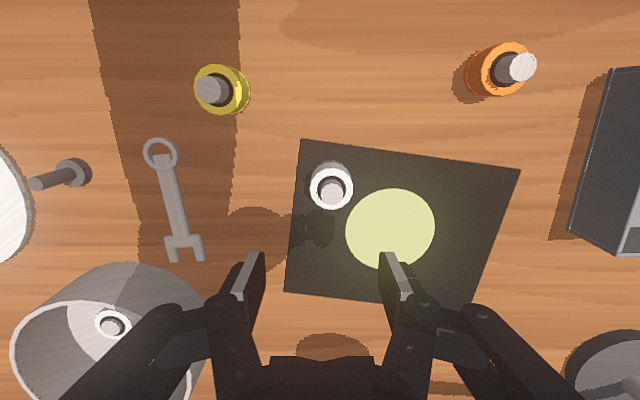

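Both good cylinders sit in the pan, plungers in; B at wrist (331,187) unmoved. Next grasp B.

```bash
python3 -m crank '[[0.005,-0.004,0.03,0.01,0.007,-0.003],[0.003,-0.003,0.035,0.008,0,0],[0,0,0.03,0,0,0],[0,0,0.015,0,0,0],[0,0,0,0,0,0]]' 0.4 40;python3 -c "
from h import *
st();todo([.429,.030,.182],[180,0,90])"
```

```text
time: 25.4
ee_pos: [0.4359, 0.0239, 0.1988]
tool_rot: [179.5, 0.3, 89.4]
force: [0.1, 0.8, -0.3]
gripper_width: 0.703
t 25.4 p [0.4359 0.0239 0.1988] rpy [179.45   0.27  89.43] F [ 0.1  0.8 -0.3] w 0.703 j [ -5.6  -7.6 -28.   69.   -0.2  -5. ]
shift tool [ 0.0061 -0.0071  0.0167] rotvec [ 0.0095  0.0048 -0.0099]
```

```bash
python3 -m crank '[[0.006,-0.007,0.004,0.01,0.005,-0.01],[0,0,0.008,0,0,0],[0,0,0.0,0,0,0]]' 0.4 40;python3 -c "
from h import *
st();todo([.429,.030,.182],[180,0,90])"
```

```text
time: 25.7
ee_pos: [0.4303, 0.0285, 0.1879]
tool_rot: [179.9, 0.0, 89.9]
force: [0.4, 0.5, -0.9]
gripper_width: 0.699
t 25.7 p [0.4303 0.0285 0.1879] rpy [1.7993e+02 1.0000e-02 8.9860e+01] F [ 0.4  0.5 -0.9] w 0.699 j [ -5.1  -7.5 -29.2  68.2   0.   -5. ]
shift tool [ 0.0015 -0.0013  0.0059] rotvec [ 0.0012  0.0001 -0.0024]
```

```bash
python3 -m crank '[[0.0015,-0.001,0.005,0,0,-0.002],[0,0,0,0,0,0]]' 0.4 40; python3 -m crank '[[0,0,0,0,0,0],[0,0,0,0,0,0],[0,0,0,0,0,0],[0,0,0,0,0,0]]' -1 40;python3 -c "
from h import *
st()
plan([.36,.13,.30],90)"
```

```text
time: 25.9
ee_pos: [0.4301, 0.03, 0.1839]
tool_rot: [179.8, 0.0, 90.0]
force: [-0.2, -0.2, -0.1]
gripper_width: 0.702
time: 26.3
ee_pos: [0.4305, 0.0301, 0.1849]
tool_rot: [179.7, 0.1, 90.0]
force: [0.1, -0.3, -0.2]
gripper_width: 0.427
t 26.3 p [0.4305 0.0301 0.1849] rpy [1.7966e+02 6.0000e-02 9.0010e+01] F [ 0.1 -0.3 -0.2] w 0.427 j [ -4.9  -7.5 -29.6  67.6  -0.   -4.9]
N 4 
 [[0.025, -0.0175, -0.0289, 0.006, 0.001, 0.0], [0.025, -0.0176, -0.0288, 0.0, -0.0, 0.0], [0.025, -0.0176, -0.0288, 0.0, -0.0, 0.0], [0.025, -0.0176, -0.0288, 0.0, -0.0, 0.0]]
```

```bash
python3 -m crank '[[0,0,-0.03,0.005,0,0],[0,-0.002,-0.04,0,0,0],[0.02,-0.003,-0.035,0,0,0],[0.04,-0.002,-0.01,0,0,0],[0.045,-0.002,0,0,0,0]]' -1 40;python3 -m crank '[[0.045,-0.002,0,0,0,0],[0.045,-0.002,0,0,0,0],[0.045,-0.002,0,0,0,0],[0.035,0,0,0,0,0],[0.01,0,0,0,0,0]]' -1 40; python3 -c "
from h import *
st()
todo([.408,.327,.25],[180,0,90]); snap('wrist','w16');snap('scene','c16',(280,100,460,240),4)"
```

```text
time: 26.8
ee_pos: [0.4203, 0.1344, 0.3006]
tool_rot: [-179.6, 0.0, 89.4]
force: [0.9, -0.8, -3.2]
gripper_width: 0.425
time: 27.3
ee_pos: [0.4145, 0.3247, 0.3005]
tool_rot: [-179.8, -0.1, 89.6]
force: [0.6, -0.6, -1.9]
gripper_width: 0.423
t 27.3 p [0.4145 0.3247 0.3005] rpy [-1.7979e+02 -8.0000e-02  8.9580e+01] F [ 0.6 -0.6 -1.9] w 0.423 j [30.7  3.2 -5.7 81.2  0.2 31.1]
shift tool [ 0.0022 -0.0063  0.0505] rotvec [-0.0037 -0.0013 -0.0073]
```

View pics/w16.png

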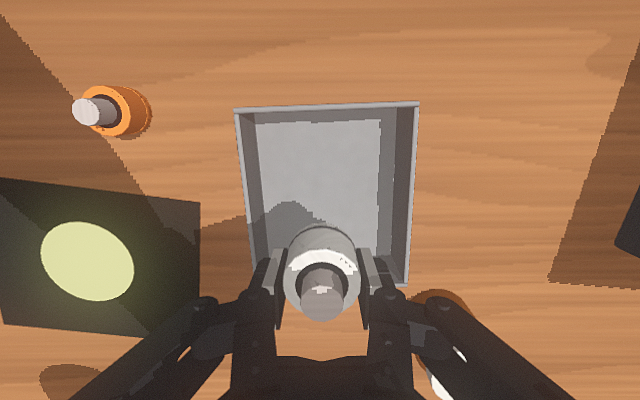

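View pics/c16.png

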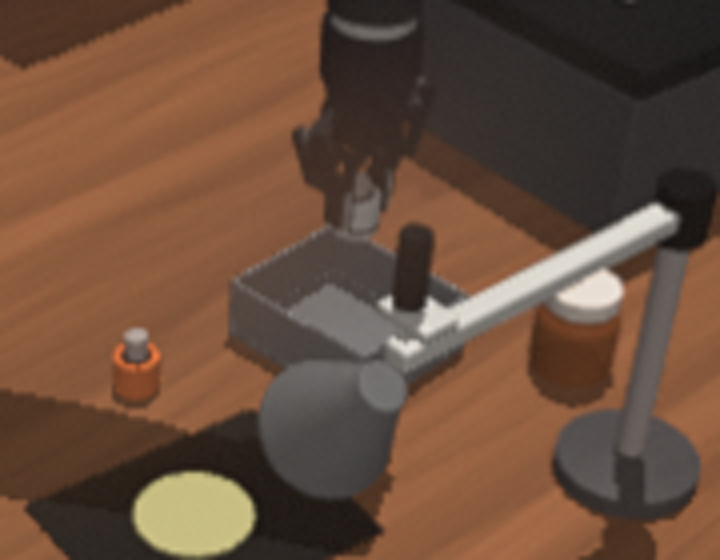

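```bash
python3 -c "
from h import *
c=cal('wrist'); print(onz(c,(234,108),.055),onz(c,(418,102),.055),onz(c,(409,288),.055))"
python3 -m crank '[[0.002,-0.003,0.03,-0.004,0,-0.007],[0,-0.001,0.035,0,0,0],[0,0,0.02,0,0,0],[0,0,0.01,0,0,0],[0,0,0,0,0,0]]' -1 40; python3 -c "
from h import *
st()
todo([.408,.327,.188],[180,0,90])"
```

```text
[0.33541446 0.26337192 0.055     ] [0.33263579 0.38944814 0.055     ] [0.48097965 0.3958993  0.055     ]
time: 27.9
ee_pos: [0.4116, 0.3193, 0.2027]
tool_rot: [180.0, 0.3, 89.6]
force: [-0.2, -1.2, -1.6]
gripper_width: 0.425
t 27.9 p [0.4116 0.3193 0.2027] rpy [179.98   0.3   89.6 ] F [-0.2 -1.2 -1.6] w 0.425 j [ 30.5   5.4 -14.8  70.   -0.3  30.9]
shift tool [ 0.0077 -0.0036  0.0147] rotvec [ 0.0004  0.0053 -0.007 ]
```

```bash
python3 -m crank '[[0.006,-0.003,0.004,0,0.005,-0.006],[0,0,0.005,0,0,0]]' -1 40;python3 -m crank '[[0,0,0.003,0,0,0]]' -1 40;python3 -m crank '[[0,0,0.003,0,0,0]]' -1 40;
```

```text
time: 28.1
ee_pos: [0.4098, 0.3249, 0.1956]
tool_rot: [179.8, -0.1, 89.8]
force: [-0.7, 0.4, -1.3]
gripper_width: 0.429
time: 28.2
ee_pos: [0.4102, 0.3252, 0.1932]
tool_rot: [179.7, -0.1, 89.8]
force: [-0.7, 0.1, -1.9]
gripper_width: 0.43
time: 28.3
ee_pos: [0.4106, 0.3255, 0.1909]
tool_rot: [179.6, -0.2, 89.8]
force: [-0.3, -0.2, -3.0]
gripper_width: 0.424
```

```bash
python3 -m crank '[[0,0,0.003,0.004,0,0]]' -1 40;python3 -m crank '[[0,0,0.002,0.002,0,0]]' -1 40; python3 -m crank '[[0,0,0,0,0,0],[0,0,0,0,0,0],[0,0,-0.005,0,0,0]]' 0.3 40;python3 -m crank '[[0,0,-0.025,0,0,0],[0,0,-0.04,0,0,0],[-0.01,-0.002,-0.03,0,0,0],[-0.04,-0.01,-0.01,0,0,0],[-0.045,-0.01,0,0,0,0]]' 0.3 40; python3 -c "
from h import *
snap('scene','c17');snap('side','s17')
plan([.40,-.10,.32],90)"
```

```text
time: 28.4
ee_pos: [0.4109, 0.3257, 0.1883]
tool_rot: [179.8, -0.2, 89.9]
force: [0.1, -0.6, -1.8]
gripper_width: 0.424
time: 28.5
ee_pos: [0.411, 0.3259, 0.1864]
tool_rot: [179.9, -0.2, 89.9]
force: [-0.2, -0.2, -2.2]
gripper_width: 0.43
time: 28.8
ee_pos: [0.4113, 0.3261, 0.192]
tool_rot: [179.9, -0.3, 89.9]
force: [0.4, 0.4, 0.3]
gripper_width: 0.645
time: 29.3
ee_pos: [0.3901, 0.2321, 0.3046]
tool_rot: [179.5, -0.4, 90.3]
force: [0.9, -0.6, 0.2]
gripper_width: 0.646
N 8 
 [[-0.0411, 0.0015, -0.0023, 0.005, -0.004, -0.0], [-0.0411, 0.0015, -0.0022, 0.0, 0.0, -0.0], [-0.0411, 0.0015, -0.0022, 0.0, 0.0, -0.0], [-0.0411, 0.0015, -0.0022, 0.0, 0.0, -0.0], [-0.0411, 0.0015, -0.0022, 0.0, 0.0, -0.0]]
```

View pics/s17.png

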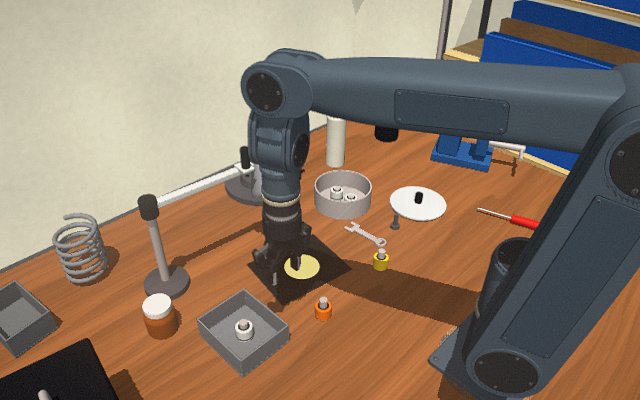

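View pics/c17.png

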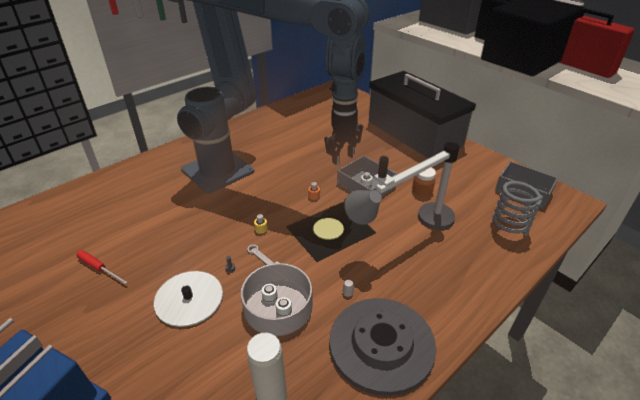

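```bash
python3 -m crank '[[-0.045,0,-0.005,0.005,-0.004,0],[-0.045,0,-0.005,0,0,0],[-0.045,0,-0.005,0,0,0],[-0.045,0,-0.005,0,0,0],[-0.045,0,0,0,0,0]]' 0.3 40;python3 -m crank '[[-0.045,0,0,0,0,0],[-0.045,0,0,0,0,0],[-0.045,0,0,0,0,0],[-0.045,0,0,0,0,0],[-0.045,0,0,0,0,0]]' 0.3 40;python3 -c "
from h import *
st();plan([.38,-.32,.33],90)"
```

```text
time: 29.9
ee_pos: [0.3895, 0.0022, 0.3266]
tool_rot: [179.4, -0.2, 90.6]
force: [0.3, 0.2, -0.4]
gripper_width: 0.648
time: 30.4
ee_pos: [0.3925, -0.2314, 0.3308]
tool_rot: [178.7, -0.0, 90.6]
force: [0.8, 0.2, 0.4]
gripper_width: 0.651
t 30.4 p [ 0.3925 -0.2314  0.3308] rpy [ 1.7866e+02 -3.0000e-02  9.0640e+01] F [0.8 0.2 0.4] w 0.651 j [-39.2  -8.6 -13.6  84.    0.9 -39.9]
N 2 
 [[-0.0442, -0.0068, 0.0002, 0.023, -0.001, 0.006], [-0.0443, -0.0065, 0.0004, 0.0, -0.0, 0.006]]
```

```bash
python3 -m crank '[[-0.044,-0.006,0,0.02,0,0.01],[-0.044,-0.006,0,0.003,0,0],[0,0,0,0,0,0]]' 0.3 40;python3 -c "
from h import *
st();snap('wrist','w18')"
```

```text
time: 30.7
ee_pos: [0.381, -0.3282, 0.332]
tool_rot: [179.8, 0.2, 89.7]
force: [0.4, 0.1, -0.5]
gripper_width: 0.651
t 30.7 p [ 0.381  -0.3282  0.332 ] rpy [179.78   0.24  89.71] F [ 0.4  0.1 -0.5] w 0.651 j [-48.4  -1.   -6.4  84.3   0.  -48.1]
```

View pics/w18.png

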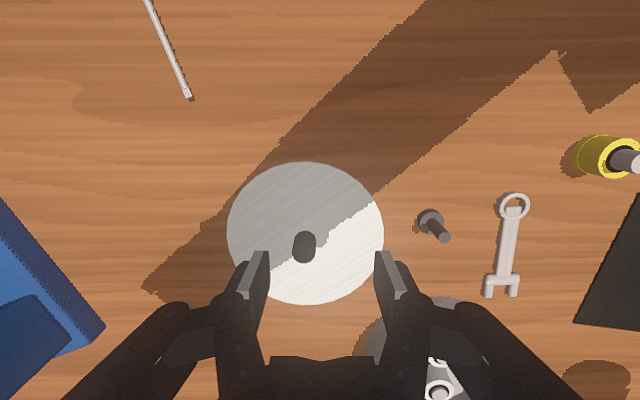

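```bash
python3 -c "
from h import *
from scipy.optimize import least_squares
c=cal('wrist'); print('knob',onz(c,(303,252),.043)); print('disc c',onz(c,(305.5,234),.011))
P=np.array([onz(c,q,.011)[:2] for q in [(227,233),(384,233),(306,161),(306,305.5),(250,177),(362,177)]])
r=least_squares(lambda c:np.hypot(*(P-c[:2]).T)-.085,[.44,-.35]); print(r.x,r.fun.round(4))
im=cv2.imread('pics/w18.png');cv2.imwrite('pics/w18c.png',cv2.resize(im[150:320,210:410],None,fx=4,fy=4,interpolation=cv2.INTER_CUBIC))"
```

```text
knob [ 0.43906237 -0.3448637   0.043     ]
disc c [ 0.43482057 -0.34402381  0.011     ]
[ 0.43935946 -0.34357059] [-0.0004 -0.0013 -0.0015  0.0023  0.0019  0.0033]
```

View pics/w18c.png

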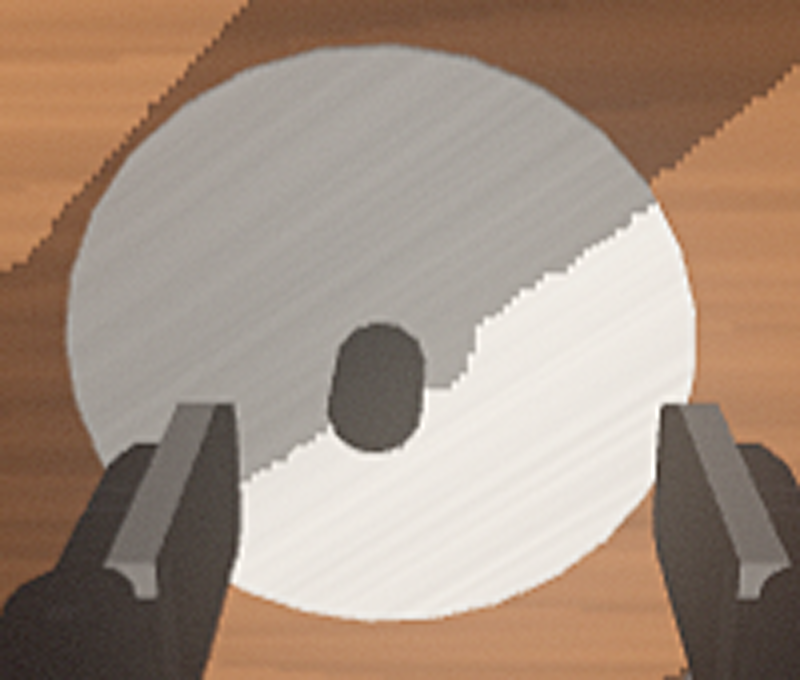

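```bash
python3 -m crank '[[-0.008,0.025,0.03,0.003,0.004,-0.005],[-0.006,0.025,0.035,0,0,0],[-0.002,0.008,0.03,0,0,0],[0,0,0.015,0,0,0],[0,0,0,0,0,0]]' 0.3 40;python3 -c "
from h import *
st();todo([.439,-.3443,.187],[180,0,90])
c=snap('wrist','w19',(160,100,480,360),2.5)"
```

```text
time: 31.25
ee_pos: [0.4453, -0.3388, 0.2232]
tool_rot: [179.6, -0.0, 90.3]
force: [-0.5, 0.3, -0.2]
gripper_width: 0.65
t 31.25 p [ 0.4453 -0.3388  0.2232] rpy [ 1.7955e+02 -1.0000e-02  9.0300e+01] F [-0.5  0.3 -0.2] w 0.65 j [-44.2   9.8  -7.5  72.4   0.3 -44.5]
shift tool [-0.0055 -0.0066  0.0362] rotvec [ 0.0078 -0.0002  0.0053]
```

View pics/w19.png

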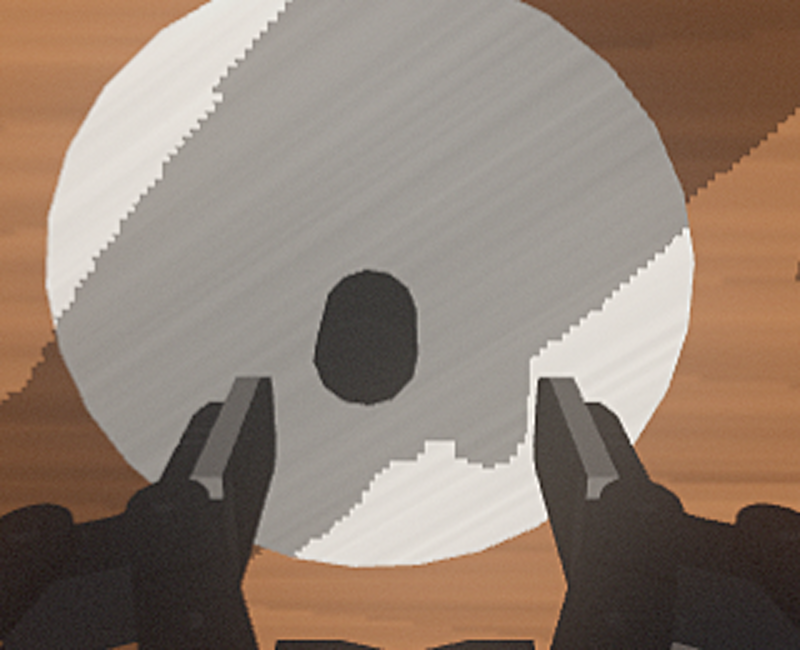

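```bash
python3 -c "
from h import *
c=cal('wrist'); print('knob',onz(c,(160+366/2.5,100+356/2.5),.043))"
python3 -m crank '[[-0.005,-0.006,0.018,0.008,0,0.005],[0,0,0.010,0,0,0],[0,0,0.0,0,0,0]]' 0.3 40;python3 -c "
from h import *
st();todo([.439,-.3443,.188],[180,0,90])"
```

```text
knob [ 0.43974735 -0.3475341   0.043     ]
time: 31.6
ee_pos: [0.4406, -0.3438, 0.1982]
tool_rot: [179.7, 0.3, 90.1]
force: [0.2, 0.3, -0.0]
gripper_width: 0.65
t 31.6 p [ 0.4406 -0.3438  0.1982] rpy [179.74   0.26  90.1 ] F [ 0.2  0.3 -0. ] w 0.65 j [-44.8  10.7  -9.4  69.5  -0.  -44.9]
shift tool [-0.0004 -0.0017  0.0102] rotvec [0.0046 0.0046 0.0018]
```

```bash
python3 -m crank '[[-0.002,-0.001,0.006,0.005,0.005,0.002],[0,0,0.004,0,0,0],[0,0,0.0,0,0,0]]' 0.3 40;python3 -c "
from h import *
st();todo([.4393,-.346,.188],[180,0,90])"; python3 -m crank '[[0,0,0,0,0,0],[0,0,0,0,0,0],[0,0,0,0,0,0],[0,0,0,0,0,0]]' -1 60;python3 -c "
from h import *
st()"
```

```text
time: 31.9
ee_pos: [0.4395, -0.3466, 0.1887]
tool_rot: [180.0, 0.0, 89.9]
force: [-0.0, -0.7, -0.3]
gripper_width: 0.648
t 31.9 p [ 0.4395 -0.3466  0.1887] rpy [1.7995e+02 4.0000e-02 8.9920e+01] F [-0.  -0.7 -0.3] w 0.648 j [-45.1  11.5  -9.6  68.8   0.  -45. ]
shift tool [ 0.0006 -0.0002  0.0007] rotvec [ 0.0008  0.0007 -0.0014]
time: 32.3
ee_pos: [0.4397, -0.3471, 0.1895]
tool_rot: [179.9, 0.1, 89.9]
force: [-0.1, -1.2, -1.3]
gripper_width: 0.256
t 32.3 p [ 0.4397 -0.3471  0.1895] rpy [1.799e+02 9.000e-02 8.990e+01] F [-0.1 -1.2 -1.3] w 0.256 j [-45.1  11.4  -9.6  68.8   0.  -45. ]
```

```bash
python3 -c "
from h import *
D=cal('side');S=cal('scene'); print(onz(D,(336,164),0.0)); print(tri(S,(265,345),D,(337,115)))"
python3 -m crank '[[0,0,-0.015,0.002,0.002,0],[0,0,-0.03,0,0,0],[0,0,-0.04,0,0,0],[0,0,-0.03,0,0,0],[0,0,0,0,0,0]]' -1 60;python3 -c "
from h import *
st();plan([.6075,-.1905,.31],90,step=.035)
snap('side','s20',(250,100,500,260),3.2)"
```

```text
[ 0.77287906 -0.34111554  0.        ]
(array([ 0.77581735, -0.33665701,  0.18399507]), np.float64(0.004669329295014253))
time: 32.8
ee_pos: [0.4382, -0.3453, 0.3021]
tool_rot: [-179.5, -0.6, 89.9]
force: [1.0, -0.6, -1.2]
gripper_width: 0.262
t 32.8 p [ 0.4382 -0.3453  0.3021] rpy [-179.49   -0.55   89.91] F [ 1.  -0.6 -1.2] w 0.262 j [-45.1   8.2  -0.1  82.4   0.  -45. ]
N 7 
 [[0.0222, 0.0241, -0.0011, -0.009, -0.01, -0.0], [0.0221, 0.0241, -0.0011, -0.0, 0.0, -0.0], [0.0221, 0.0242, -0.0011, 0.0, 0.0, -0.0], [0.0221, 0.0242, -0.0011, 0.0, 0.0, -0.0], [0.0221, 0.0242, -0.0011, 0.0, 0.0, -0.0]]
```

View pics/s20.png

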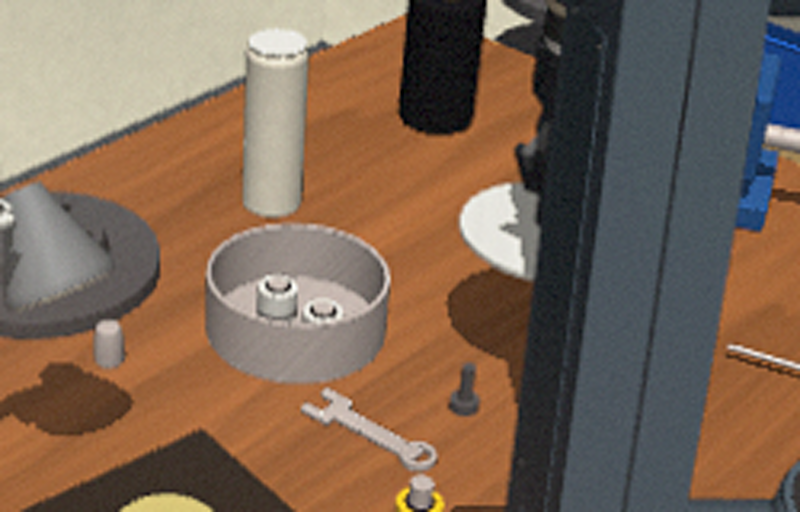

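```bash
python3 -m crank '[[0.022,0.024,-0.002,-0.009,-0.01,0],[0.022,0.024,-0.002,0,0,0],[0.022,0.024,0,0,0,0],[0.022,0.024,0,0,0,0],[0.022,0.024,0,0,0,0]]' -1 60;python3 -c "
from h import *
st();plan([.6075,-.1905,.29],90,step=.025)"
```

```text
time: 33.35
ee_pos: [0.5568, -0.2338, 0.2902]
tool_rot: [-179.0, -0.6, 89.4]
force: [0.7, 0.0, -2.3]
gripper_width: 0.263
t 33.35 p [ 0.5568 -0.2338  0.2902] rpy [-178.96   -0.56   89.36] F [ 0.7  0.  -2.3] w 0.263 j [-29.1  15.5   7.   82.6  -0.  -28.5]
N 3 
 [[0.0146, 0.0167, -0.0001, -0.018, -0.01, -0.004], [0.0146, 0.0168, 0.0001, 0.0, 0.0, -0.004], [0.0145, 0.0168, 0.0001, 0.0, 0.0, -0.004]]
```

```bash
python3 -m crank '[[0.015,0.017,-0.002,-0.018,-0.01,-0.01],[0.015,0.017,-0.001,0,0,0],[0.012,0.013,0,0,0,0],[0,0,0,0,0,0]]' -1 60;python3 -c "
from h import *
st();todo([.6075,-.1905,.275],[180,0,90])"
```

```text
time: 33.75
ee_pos: [0.6056, -0.185, 0.2795]
tool_rot: [-179.1, -0.5, 90.3]
force: [-0.4, -1.1, -2.4]
gripper_width: 0.259
t 33.75 p [ 0.6056 -0.185   0.2795] rpy [-179.1    -0.52   90.3 ] F [-0.4 -1.1 -2.4] w 0.259 j [-23.1  20.   11.3  82.3   0.1 -23.4]
shift tool [-0.0056  0.0019  0.0044] rotvec [-0.0158 -0.009   0.0052]
```

```bash
python3 -m crank '[[-0.0055,0.002,0.003,-0.016,-0.009,0.005],[0,0,0,0,0,0]]' -1 60;python3 -c "
from h import *
st();todo([.6073,-.1905,.255],[180,0,90]);snap('wrist','w21');snap('scene','c21',(200,190,420,350),3.6);snap('side','s21',(290,150,400,240),7)"
```

```text
time: 33.95
ee_pos: [0.6068, -0.1908, 0.2728]
tool_rot: [-179.8, -0.0, 90.0]
force: [0.4, -0.2, -2.1]
gripper_width: 0.26
t 33.95 p [ 0.6068 -0.1908  0.2728] rpy [-1.7975e+02 -1.0000e-02  9.0000e+01] F [ 0.4 -0.2 -2.1] w 0.26 j [-23.5  20.   10.5  80.8  -0.1 -23.5]
shift tool [0.0003 0.0006 0.0178] rotvec [-0.0043 -0.0002 -0.0001]
```

View pics/w21.png

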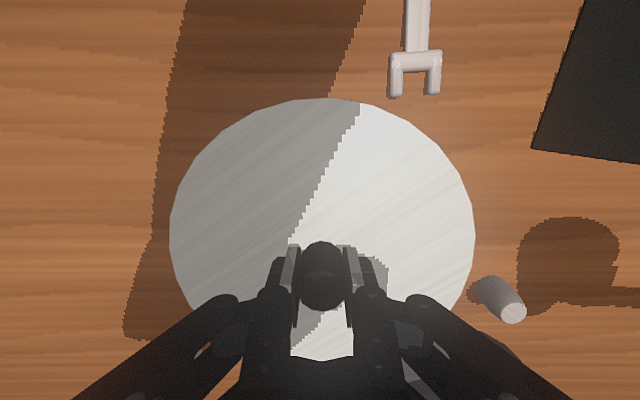

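View pics/c21.png

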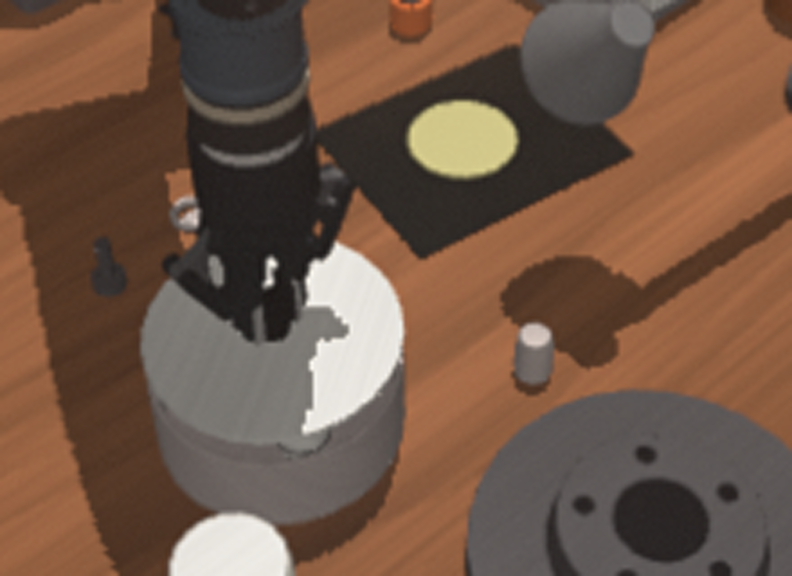

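View pics/s21.png

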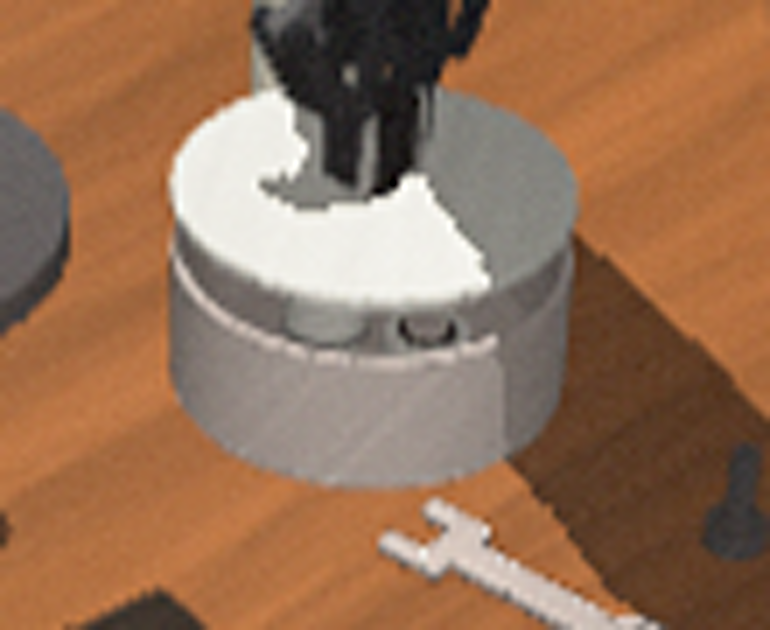

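```bash
python3 -m crank '[[0,0.0005,0.008,-0.004,0,0],[0,0,0.004,0,0,0]]' -1 60;python3 -m crank '[[0,0,0.003,0,0,0]]' -1 60;python3 -m crank '[[0,0,0.003,0,0,0]]' -1 60;python3 -m crank '[[0,0,0.003,0,0,0]]' -1 60
```

```text
time: 34.3
ee_pos: [0.6071, -0.192, 0.2631]
tool_rot: [179.8, 0.0, 89.9]
force: [-0.6, 0.7, -3.0]
gripper_width: 0.26
time: 34.4
ee_pos: [0.6069, -0.1923, 0.2599]
tool_rot: [179.8, 0.0, 89.8]
force: [-0.4, -0.0, -2.1]
gripper_width: 0.261
time: 34.5
ee_pos: [0.6067, -0.1924, 0.2565]
tool_rot: [179.8, 0.0, 89.8]
force: [0.2, -0.7, -3.0]
gripper_width: 0.261
time: 34.6
ee_pos: [0.6067, -0.1925, 0.2532]
tool_rot: [179.8, 0.0, 89.8]
force: [-0.4, -0.2, -2.5]
gripper_width: 0.26
```

```bash
python3 -m crank '[[0.001,0,0.003,0.003,0,0]]' -1 60;python3 -m crank '[[0,0,0.002,0,0,0]]' -1 60;python3 -m crank '[[0,0,0.002,0,0,0]]' -1 60
```

```text
time: 34.7
ee_pos: [0.6066, -0.1915, 0.2499]
tool_rot: [180.0, 0.0, 89.8]
force: [0.3, 0.2, -2.1]
gripper_width: 0.263
time: 34.8
ee_pos: [0.6065, -0.1912, 0.2485]
tool_rot: [180.0, 0.0, 89.8]
force: [-3.1, 1.3, 6.1]
gripper_width: 0.262
time: 34.9
ee_pos: [0.6065, -0.1912, 0.2485]
tool_rot: [180.0, 0.1, 89.8]
force: [-5.1, 0.5, 8.3]
gripper_width: 0.26
```

Seated at TCP z 0.2485, exactly as predicted. Releasing and backing off.

```bash
python3 -m crank '[[0,0,0,0,0,0],[0,0,0,0,0,0],[0,0,0,0,0,0]]' 0 60;python3 -m crank '[[0,0,-0.015,0,0,0],[0,0,-0.03,0,0,0],[0,-0.01,-0.03,0,0,0],[0,-0.035,-0.01,0,0,0],[0,-0.04,0,0,0,0]]' 0 60;python3 -m crank '[[0.02,-0.04,0,0,0,0],[0.03,-0.03,0,0,0,0],[0.03,-0.02,0,0,0,0],[0.01,-0.01,0,0,0,0],[0,0,0,0,0,0]]' 0 60;python3 -c "
from h import *
st();snap('wrist','w22');snap('scene','c22');snap('side','s22')"
```

```text
time: 35.2
ee_pos: [0.6075, -0.1913, 0.2508]
tool_rot: [179.7, 0.2, 89.9]
force: [-0.2, 1.0, 0.1]
gripper_width: 0.501
time: 35.7
ee_pos: [0.5236, -0.1911, 0.3411]
tool_rot: [179.5, 0.3, 90.0]
force: [0.5, -0.4, 0.5]
gripper_width: 0.5
time: 36.2
ee_pos: [0.4171, -0.0993, 0.3481]
tool_rot: [178.8, 0.6, 89.8]
force: [0.8, -0.4, 0.3]
gripper_width: 0.504
t 36.2 p [ 0.4171 -0.0993  0.3481] rpy [178.83   0.61  89.76] F [ 0.8 -0.4  0.3] w 0.504 j [-22.3 -12.9 -15.4  86.2  -0.1 -22.1]
```

View pics/c22.png

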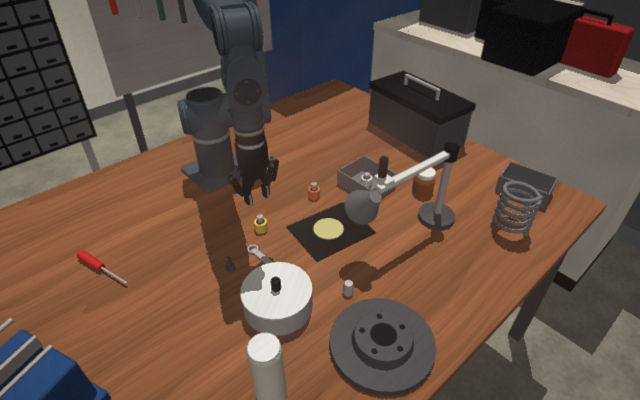

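View pics/s22.png

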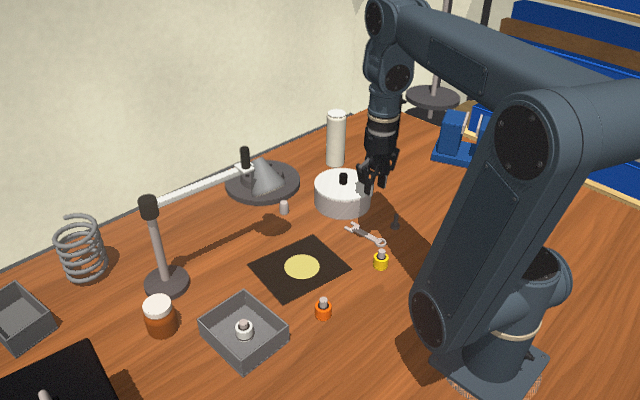

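View pics/w22.png

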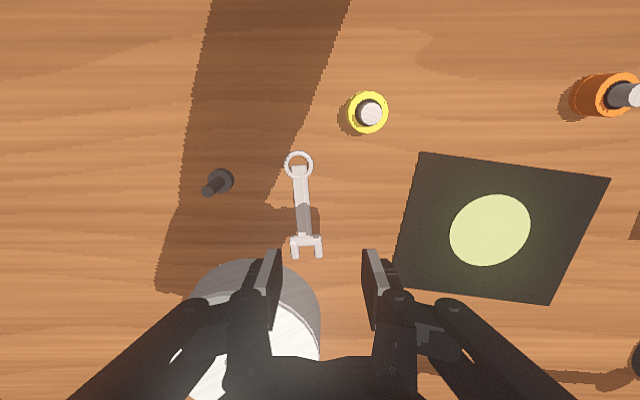

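```bash
python3 -c "
import cv2,numpy as np
a=cv2.resize(cv2.imread('pics/c22.png')[255:345,230:325],None,fx=4,fy=4,interpolation=cv2.INTER_CUBIC)
b=cv2.resize(cv2.imread('pics/s22.png')[160:230,300:385],None,fx=4.4,fy=5.1428,interpolation=cv2.INTER_CUBIC)
cv2.imwrite('pics/z22.png',np.hstack([a,b[:360]]))"
```

```text
(no output)
```

View pics/z22.png

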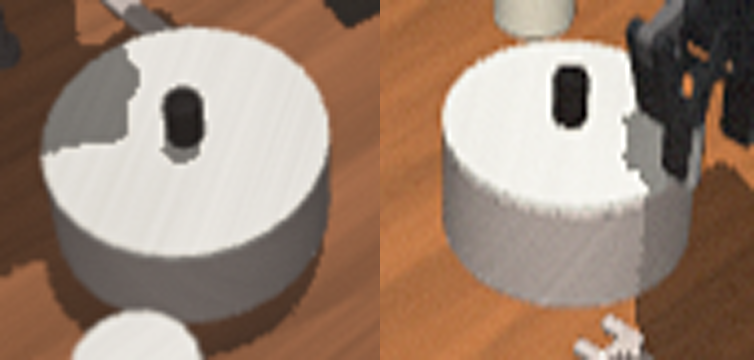

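The lid is flush and level on the pan (scene ~(277,288), side ~(343,187)), with no gap at the rim. B is upright in the bin, the spot is on the mat, and nothing else has moved.

```bash
python3 -c "
from h import *
print(ctrl.sign_off()); st()"
```

```text
the job is handed in; nothing more can be done
None
the job is handed in; nothing more can be done
```

The job is handed in, after about 36 s of the 210 s allowed.

- **Lamp:** I swung it by its grip until the spot's centre was about 8 mm from the middle of the mat. It stayed there in every later picture.
- **Cylinders:** Three white cylinders stood on the mat. Two plungers went fully home, with the arm stopping at TCP z = 0.212 m, and both cylinders went into the pan with plungers in. The third jammed about 10 mm higher under a push of about 17 N and went upright into the grey scrap bin. The orange and yellow look-alikes were left alone.
- **Lid:** It came to rest at exactly the height expected when seated. The final scene and side close-ups show it level, with no gap at the rim.
- **Checks:** None failed. The scene and side cameras disagreed by up to about 12 mm in x, so I relied on close wrist views for the fine positions. In the final pictures the wrench, socket, bolt and jar appear where they started, and the gripper was clear of everything. The plungers in the pan were last seen pushed in just before the lid went on.

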